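# Turn a slide-box tray round in its sleeve and pack it

## Robot

A 6-joint arm with a two-finger parallel gripper is mounted at the origin on a cart in front of the work surface, level with it; the furniture and walls round the work are solid. World frame = base frame: x ahead of the robot, y to its left, z up, the work surface at z = 0. Lengths are in m, angles in rad, forces in N, time in s.
With the tool pointing down it reaches from about 0.35 to 0.85 m from the base axis. Payload 8.1 kg.
Tool frame: the origin (TCP) lies between the finger pads; the fingertips stand 14 mm ahead of it and the grasp point (between the pads) lies 5 mm behind it (robot.tcp_to_tips is the z of the fingertips in the tool frame, in m); z points along the fingers, y is the line along which they close (so a half turn about z gives the same grasp; the last joint's range is limited). The gripper opens to 93 mm and grips with 3 to 60 N. Pads are 15 mm wide; open, the fingers measure 128 mm over their backs; the gripper's body (75 mm by 188 mm) begins 65 mm behind the grasp point.
Start: joints at [-1.285, 0.13, 1.488, -0, 1.523, -0.085], TCP at [0.217, -0.559, 0.204] pointing down, gripper open.
Joint ranges: [-2.96, 2.96], [-0.89, 2.26], [0.02, 2.5], [-1.34, 4.48], [0, 2.73], [-2.66, 2.66]. Speed limits (rad/s): [2.39, 2.39, 2.79, 3.14, 3.14, 3.14].

## Interface

Orientations are given as a rotation vector (axis times angle).
In Python, from plant import sensors, read_camera, robot gives the robot as it stands.
- The arm moves only by the shell command python3 -m inch 'ROWS' [FORCE]. ROWS is a JSON object whose key "rows" holds a list of rows, 1 to 20 of them, each of 5 numbers: the finger opening in m, then dx, dy, dz in shares of the most that a row can go, 1 being 50 mm, then a turn about the tool's z in normalised numbers (1 is pi rad); each row shifts and turns the commanded pose from where the row before left it, along the tool's axes as they then stand; what a row does not reach is not made up. A row lasts 1/10 s, in which the tool goes at most 0.05 m and 0.15 rad, less where a joint would pass 70% of its speed; a pose out of reach is approached as far as the arm can. The fingers move at their own pace and stop on an object; FORCE is the grip in N (left out, the last holds). Time passes only in rows, so rows that do not move let the fingers close. It prints the time, the measured TCP pose, the force, the opening and the grip force at its end. Input that does not fit is refused with a message, and nothing moves.
- sensors.read_state(): the state, without advancing time (a new reading comes with each control period).
- read_camera(name): name is "scene" or "top" or "wrist"; returns a dict with "image" (384x512x3 uint8, red, green, blue), "depth" (384x512 float32, m along the optical axis (not along the pixel's ray), 0 where there is no reading), "fx", "fy", "cx", "cy" (pixels), "R" (3x3) and "t" (3): a world point X has camera coordinates R X + t. Camera axes: x right, y down, z forward; pixel columns grow to the right and rows downward; lengths in m; the calibration is good to about 2 mm. A picture is of the moment at which its call begins.
- robot.close_job(): hands the job in; it is judged then, once.
The state is a dict: "t": time; "q": joint angles; "dq": joint speeds; "joint_torque": joint torques, N m; "tool_pos": TCP position; "orientation": TCP orientation; "force": force on the tool from outside, world axes, zero at the start; "wrist_torque": the same for the moment, N m; "opening": finger opening in m; "gripper_force": force on a finger pad.
Only numpy, scipy, OpenCV 4.12 (cv2) and the standard library are available. Lean on these libraries where they do the work, as an engineer would, in place of code of your own. Each camera call takes 0.05 s, during which the arm holds its last target. There are 200 camera calls.

## Task

The long tray was put back into its sleeve the wrong way round, with its pull hidden inside. Slide it right out and turn it round, stand every loose case that is there upright in it, in one closed row against the plain end wall, push the sliding stop snug against the row, and slide the tray back into the sleeve, pull outwards, until it is fully home. Leave the specimen box, the loupe and the egg on its stand where they are.

Things in the scene. Friction and masses are not known exactly. Their poses are not given: they have to be found in the camera images.
- sleeve: wooden sleeve fixed on the worktop, without floor (the tray slides on the worktop), open at one end. Origin on the worktop at mid mouth; x points out of the mouth, z up. Inside 73 mm wide, 68 high, 140 deep; outside 83 wide, 72 high, x from -145 to 0 mm. Brass lead-in flares 64 mm high reach 10 mm out of the mouth and widen it to 83 mm (89 mm over all)
- tray: loose open wooden tray, 186 mm long (x), 68 wide, 0.4 kg. Origin at the centre of its underside; x points to the end with the pull, z up. Floor 4 mm thick; side walls 3 thick, 36 high; end walls 6 thick, 60 high; inside x = -87 to 87 mm, 62 wide. Starts in the sleeve, plain end (-x) 60 to 75 mm out of the mouth. Can be gripped across its sides from above, also where it sticks out
- pull (a point): middle of the dark wooden pull (14 mm proud, 36 wide, 14 high) on the outer face of the tray's +x end wall: 100 mm from the tray's origin along x, 30 mm above the underside; axes as the tray's. With the tray fully home, the right way round, its plain end touches the sleeve's back: the tray's origin is then at sleeve x = -47 mm and its pull end stands 46 mm out of the mouth
- stop_mid (a point): middle of the underside of the sliding stop, a dark steel plate 14 mm thick (tray x), 61 mm wide, 56 mm high, standing 4.5 mm above the tray's underside; same axes as the tray
- stop (a joint): travel of the stop in m: 0 = fully open, its middle at tray x = +72 mm; grows as it is pushed toward the plain end wall, to at most 0.105 (middle at x = -33 mm). It stays where left; moving it takes about 1.2 N. Grip it across its 61 mm width above the side walls, or push it. It starts between 0 and 0.05 and may have to be opened first
- case_0: loose upright board case, 30 mm thick (x) by 58 mm wide (y) by 60 mm high, plain brown card with a grey lid seam, about 70 g, the weight low down; origin at the centre of its underside, z up. All cases are alike. Some may be absent (None).
- case_1: loose upright board case, 30 mm thick (x) by 58 mm wide (y) by 60 mm high, plain brown card with a grey lid seam, about 70 g, the weight low down; origin at the centre of its underside, z up. All cases are alike. Some may be absent (None).
- case_2: loose upright board case, 30 mm thick (x) by 58 mm wide (y) by 60 mm high, plain brown card with a grey lid seam, about 70 g, the weight low down; origin at the centre of its underside, z up. All cases are alike. Some may be absent (None).
- case_3: loose upright board case, 30 mm thick (x) by 58 mm wide (y) by 60 mm high, plain brown card with a grey lid seam, about 70 g, the weight low down; origin at the centre of its underside, z up. All cases are alike. Some may be absent (None).
- specimen_box_g: clear specimen box with an egg on cotton, 68x65x42 mm; loose bystander, to be left where it is. Origin at the centre of its underside.
- loupe: black stand loupe, 45 mm across, 36 mm high; loose bystander, to be left where it is. Origin at the centre of its underside.
- egg_stand: pale blue egg on a turned wooden stand, 45 mm across, 64 mm high; loose bystander, to be left where it is. Origin at the centre of its underside.
There are look-alikes about, which are no part of the job. What is shaped like the case_1 but purple is not meant.

How it is judged:
On the way, in this order (a step that is already met when the one before it is completed fails the run):
1. the tray is right out of the sleeve (x of tray in the frame of sleeve above 0.09 m), for 0.2 s.
2. all the cases stand in the tray in a closed row against the plain end wall, the stop snug against them (z of case_0 in the frame of tray between -0.004 and 0.012 m and angle between each of case_0, case_1, case_2, case_3's own z axis and vertical below 0.12 rad and y of case_0 in the frame of tray between -0.012 and 0.012 m and x of each of case_0, case_1, case_2, case_3 in the frame of stop_mid below 0 m and (x of case_0 in the frame of tray between -0.077 and -0.065 m or (x of case_0 in the frame of tray between -0.047 and -0.035 m and (x of case_1 in the frame of tray between -0.077 and -0.065 m or x of case_2 in the frame of tray between -0.077 and -0.065 m or x of case_3 in the frame of tray between -0.077 and -0.065 m)) or (x of case_0 in the frame of tray between -0.017 and -0.005 m and (x of case_1 in the frame of tray between -0.047 and -0.035 m or x of case_2 in the frame of tray between -0.047 and -0.035 m or x of case_3 in the frame of tray between -0.047 and -0.035 m)) or (x of case_0 in the frame of tray between 0.013 and 0.025 m and (x of case_1 in the frame of tray between -0.017 and -0.005 m or x of case_2 in the frame of tray between -0.017 and -0.005 m or x of case_3 in the frame of tray between -0.017 and -0.005 m))) and z of case_1 in the frame of tray between -0.004 and 0.012 m and y of case_1 in the frame of tray between -0.012 and 0.012 m and (x of case_1 in the frame of tray between -0.077 and -0.065 m or (x of case_1 in the frame of tray between -0.047 and -0.035 m and (x of case_0 in the frame of tray between -0.077 and -0.065 m or x of case_2 in the frame of tray between -0.077 and -0.065 m or x of case_3 in the frame of tray between -0.077 and -0.065 m)) or (x of case_1 in the frame of tray between -0.017 and -0.005 m and (x of case_0 in the frame of tray between -0.047 and -0.035 m or x of case_2 in the frame of tray between -0.047 and -0.035 m or x of case_3 in the frame of tray between -0.047 and -0.035 m)) or (x of case_1 in the frame of tray between 0.013 and 0.025 m and (x of case_0 in the frame of tray between -0.017 and -0.005 m or x of case_2 in the frame of tray between -0.017 and -0.005 m or x of case_3 in the frame of tray between -0.017 and -0.005 m))) and z of case_2 in the frame of tray between -0.004 and 0.012 m and y of case_2 in the frame of tray between -0.012 and 0.012 m and (x of case_2 in the frame of tray between -0.077 and -0.065 m or (x of case_2 in the frame of tray between -0.047 and -0.035 m and (x of case_0 in the frame of tray between -0.077 and -0.065 m or x of case_1 in the frame of tray between -0.077 and -0.065 m or x of case_3 in the frame of tray between -0.077 and -0.065 m)) or (x of case_2 in the frame of tray between -0.017 and -0.005 m and (x of case_0 in the frame of tray between -0.047 and -0.035 m or x of case_1 in the frame of tray between -0.047 and -0.035 m or x of case_3 in the frame of tray between -0.047 and -0.035 m)) or (x of case_2 in the frame of tray between 0.013 and 0.025 m and (x of case_0 in the frame of tray between -0.017 and -0.005 m or x of case_1 in the frame of tray between -0.017 and -0.005 m or x of case_3 in the frame of tray between -0.017 and -0.005 m))) and z of case_3 in the frame of tray between -0.004 and 0.012 m and y of case_3 in the frame of tray between -0.012 and 0.012 m and (x of case_3 in the frame of tray between -0.077 and -0.065 m or (x of case_3 in the frame of tray between -0.047 and -0.035 m and (x of case_0 in the frame of tray between -0.077 and -0.065 m or x of case_1 in the frame of tray between -0.077 and -0.065 m or x of case_2 in the frame of tray between -0.077 and -0.065 m)) or (x of case_3 in the frame of tray between -0.017 and -0.005 m and (x of case_0 in the frame of tray between -0.047 and -0.035 m or x of case_1 in the frame of tray between -0.047 and -0.035 m or x of case_2 in the frame of tray between -0.047 and -0.035 m)) or (x of case_3 in the frame of tray between 0.013 and 0.025 m and (x of case_0 in the frame of tray between -0.017 and -0.005 m or x of case_1 in the frame of tray between -0.017 and -0.005 m or x of case_2 in the frame of tray between -0.017 and -0.005 m))) and x of any of case_0, case_1, case_2, case_3 in the frame of stop_mid above -0.027 m), for 0.2 s.
At the end, for the whole second after the job is handed in: Tray in the sleeve, pull outwards, plain end within 5 mm of the sleeve's back. Every case upright on the tray's floor in one row from the plain end wall, each at most 7 mm from its place in a closed row, the stop within 5 mm of the last. All released and at rest (all of step 2 and x of tray in the frame of sleeve below -0.042 m and x of pull in the frame of sleeve above 0.04 m and y of tray in the frame of sleeve between -0.006 and 0.006 m and angle between tray's own z axis and vertical below 0.05 rad and linear speed of each of tray, case_0, case_1, case_2, case_3 below 0.02 m/s); the robot touches nothing.
It fails at once if a bystander (specimen box, loupe, egg on its stand) is shifted by more than 30 mm or tipped (distance of any of specimen_box_g, loupe, egg_stand from where it was at the start of the episode above 0.03 m or angle between any of specimen_box_g, loupe, egg_stand's own z axis and vertical above 0.4 rad).
Of case_0, case_1, case_2, case_3 only 2 to 4 are there at a start; the rules pass over those that are not, and their reading is None.
At some moment in a run one of case_0, case_1, case_2, case_3 may be knocked a few centimetres aside while the robot is not near it.
Once in a run the grip may slacken for a moment while it holds something.
It also fails if it takes over 210 s, if anything falls off the work surface, if the arm or the gripper's body presses on something with over 40 N, if the wrist force passes 120 N, or if a joint passes its speed limit or range.

## Working session

There is one attempt and no reset: what is moved stays moved. The work goes in short steps, Python scripts to look and compute and a shell command to move; the robot and the scene stay as the last step left them, time stands still between calls to the robot, and variables do not carry over. Pictures are saved under pics/ and viewed, at most 15 in all, crops included, and the job is handed in when it is done.

```bash
ls; mkdir -p pics; cat > h.py <<'E'
import numpy as np, cv2
from plant import sensors, read_camera, robot
from scipy.spatial.transform import Rotation as Ro
def cam(n,save=None):
    c=read_camera(n)
    if save: cv2.imwrite('pics/'+save,c['image'][:,:,::-1])
    v,u=np.mgrid[0:384,0:512]; d=c['depth']
    P=np.stack([(u-c['cx'])/c['fx']*d,(v-c['cy'])/c['fy']*d,d],-1)
    W=(P-c['t'])@np.array(c['R'])
    W[d==0]=np.nan
    return c,W
def st():
    s=sensors.read_state(); R=Ro.from_rotvec(s['orientation']).as_matrix()
    print('t',round(s['t'],2),'p',np.round(s['tool_pos'],4),'X',np.round(R[:,0],3),'Y',np.round(R[:,1],3),'Z',np.round(R[:,2],3),'F',np.round(s['force'],1),'op',round(s['opening'],4),'q',np.round(s['q'],2))
    return s,R
E
python3 - <<'E'
from h import *
for n in('scene','top'):
    c,W=cam(n,n+'0.png'); np.savez(n+'0.npz',W=W,im=c['image']); print(n,np.round(-np.array(c['R']).T@c['t'],3))
st(); print(robot.tcp_to_tips)
E
```

```text
pics
scene [0.064 0.893 0.518]
top [0.34  0.029 1.251]
t 0.1 p [ 0.2173 -0.5587  0.2035] X [0.932 0.362 0.   ] Y [ 0.362 -0.932 -0.002] Z [-0.     0.002 -1.   ] F [-0.4 -0.   0.3] op 0.093 q [-1.29  0.13  1.49  0.    1.52 -0.09]
0.014
```

View pics/scene0.png

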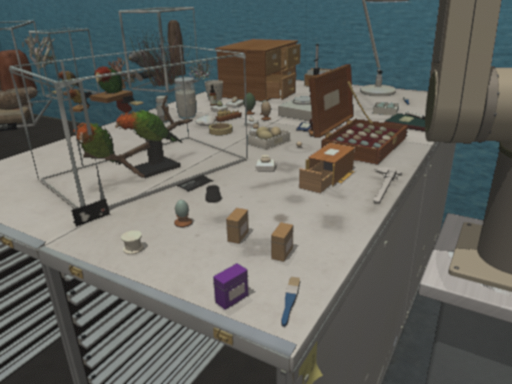

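View pics/top0.png

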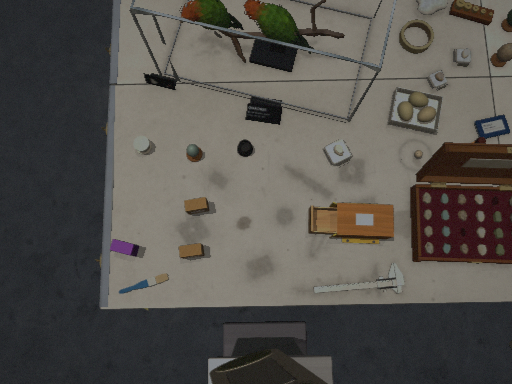

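Top view: sleeve at (365,220) with its mouth facing left and the tray end sticking out. Case-like shapes: brown (196,205), brown (191,251) and purple (125,248). The two brown ones fit the description and the purple one is the look-alike. The bystanders are the egg (194,152), loupe (245,148) and box (338,152). I'll measure these and enlarge a crop.

```bash
python3 - <<'E'
from h import *
z=np.load('top0.npz');W=z['W'];im=z['im']
cr=lambda a,y0,y1,x0,x1,s:cv2.resize(a[y0:y1,x0:x1],None,fx=s,fy=s,interpolation=cv2.INTER_CUBIC)
cv2.imwrite('pics/crop0.png',cr(im[:,:,::-1],130,300,100,410,2.5))
H=W[...,2]
m=((H>0.02)&(H<0.3)).astype(np.uint8)
n,l,s,c=cv2.connectedComponentsWithStats(m,connectivity=4)
for i in range(1,n):
    if s[i,4]<40: continue
    P=W[l==i]; top=np.nanpercentile(P[:,2],90)
    T=P[P[:,2]>top-0.008]
    (cx,cy),(a,b),an=cv2.minAreaRect(T[:,:2].astype(np.float32)*1000)
    print(s[i,:4],'top',round(top,3),'c',round(cx),round(cy),'sz',round(a),round(b),'ang',round(an,1))
E
```

```text
[180   0  64  30] top 0.197 c 1026 171 sz 46 80 ang 13.9
[243   0 102  49] top 0.188 c 1009 -52 sz 204 67 ang 83.8
[417   0  31  14] top 0.037 c 1121 -500 sz 34 75 ang 0.9
[452   0  42  22] top 0.039 c 1112 -617 sz 110 25 ang 78.0
[506   9   6  17] top 0.061 c 1068 -704 sz 7 32 ang 88.0
[133  18  28  56] top 0.281 c 931 294 sz 6 7 ang 31.1
[400  19  34  31] top 0.027 c 1035 -449 sz 95 94 ang 19.7
[155  24  11  21] top 0.288 c 919 245 sz 4 8 ang 2.6
[218  30  36  31] top 0.083 c 1009 75 sz 100 11 ang 76.3
[270  43  17  11] top 0.06 c 991 -43 sz 44 5 ang 72.6
[496  43  16  19] top 0.075 c 959 -675 sz 23 36 ang 84.8
[461  48   9  11] top 0.037 c 969 -579 sz 21 21 ang 10.8
[170  61   9  18] top 0.105 c 915 246 sz 5 2 ang 32.7
[434  71  11  11] top 0.038 c 901 -499 sz 20 16 ang 60.9
[143  73  32  14] top 0.044 c 906 294 sz 89 7 ang 73.8
[348  76  28  44] top 0.276 c 780 -240 sz 6 3 ang 69.5
[390  87  53  45] top 0.052 c 814 -410 sz 46 88 ang 38.6
[417 106  19  16] top 0.052 c 786 -449 sz 36 41 ang 56.3
[133 136  16  15] top 0.037 c 719 340 sz 41 42 ang 1.8
[411 137 101 127] top 0.18 c 626 -491 sz 34 191 ang 0.9
[327 139  23  24] top 0.041 c 690 -201 sz 25 20 ang 46.1
[186 144  13  13] top 0.062 c 695 197 sz 22 23 ang 25.9
[184 197  25  17] top 0.062 c 543 186 sz 30 57 ang 9.2
[309 202  85  37] top 0.074 c 493 -248 sz 155 84 ang 86.5
[109 239  29  17] top 0.062 c 435 374 sz 59 30 ang 74.5
[179 243  25  15] top 0.062 c 423 198 sz 30 58 ang 6.9
[222 350  45  15] top 0.297 c 195 55 sz 1 89 ang 16.8
```

View pics/crop0.png

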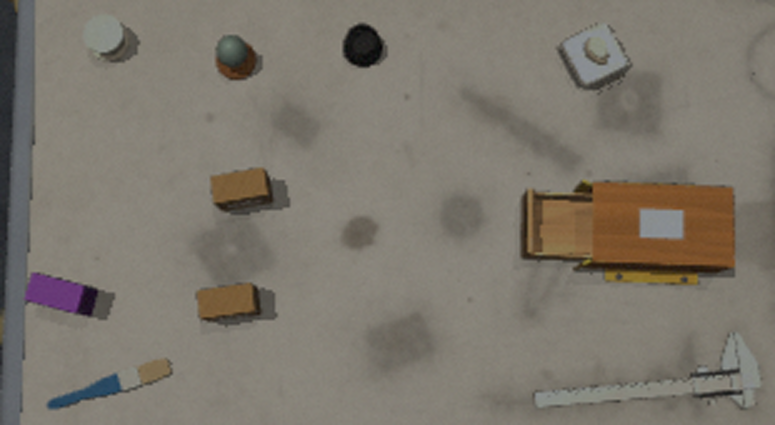

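Two brown cases are confirmed and no others are visible: A about (0.543, 0.186) and B about (0.423, 0.198). The purple one stays. Next I go over the tray end and look with the wrist camera.

Units first: shifts go in shares of 50 mm and turns go in shares of pi rad. So 0.04 m is 0.8, 0.038 m is 0.76, -0.14 rad / 3.1416 = -0.0446.

```bash
python3 -m inch '{"rows":[[0.093,0.76,-0.56,0,0],[0.093,0.76,-0.56,0,0],[0.093,0.76,-0.56,0,0],[0.093,0.76,-0.56,0,0],[0.093,0.76,-0.56,0,0],[0.093,0.76,-0.56,0,0],[0.093,0.76,-0.56,0,0],[0.093,0.76,-0.56,0,0],[0.093,0.76,-0.56,0,0],[0.093,0.76,-0.56,0,0],[0.093,0.8,-0.58,0,0],[0.093,0,0,0,-0.0446],[0.093,0,0,0,-0.0446],[0.093,0,0,0,-0.0446],[0.093,0,0,0,-0.0446],[0.093,0,0,0,-0.0446],[0.093,0,0,0,-0.0446],[0.093,0,0,0,-0.0446],[0.093,0,0,0,-0.0477],[0.093,0,0,0,0]]}' 20
python3 - <<'E'
from h import *
s,R=st()
c,W=cam('wrist','w1.png'); np.savez('w1.npz',W=W,im=c['image'])
z=np.load('top0.npz')['W']; P=z.reshape(-1,3)
T=P[(P[:,2]>.068)&(P[:,2]<.08)&(P[:,0]>.42)&(P[:,0]<.56)&(P[:,1]>-.35)&(P[:,1]<-.05)]
print('top cam',cv2.minAreaRect(T[:,:2].astype(np.float32)*1000))
P=W.reshape(-1,3)
T=P[(P[:,2]>.068)&(P[:,2]<.08)&(P[:,0]>.4)&(P[:,0]<.6)&(P[:,1]>-.35)&(P[:,1]<-.05)]
if len(T): print('wrist',cv2.minAreaRect(T[:,:2].astype(np.float32)*1000),len(T))
E
```

```text
t: 2.1
tool_pos: [0.4966, -0.1189, 0.204]
orientation: [-2.294, -2.145, 0.001]
force: [-0.4, -0.2, -0.9]
opening: 0.093
gripper_force: 0.0
t 2.1 p [ 0.4966 -0.1189  0.204 ] X [0.067 0.998 0.   ] Y [ 0.998 -0.067 -0.001] Z [-0.001  0.    -1.   ] F [-0.4 -0.2 -0.9] op 0.093 q [-0.34 -0.11  1.73 -0.    1.52 -0.27]
top cam ((492.87432861328125, -248.0854034423828), (154.1560516357422, 83.4909439086914), 86.5880126953125)
wrist ((492.4726257324219, -249.46368408203125), (145.91940307617188, 83.1644287109375), 86.72708892822266) 5490
```

View pics/w1.png

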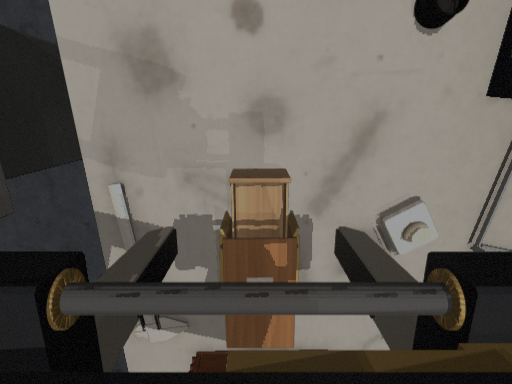

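Wrist view: the tray's plain end wall is at rows 170-180 (column 260), the sleeve mouth is at about row 240, and the tray interior is empty. Next I measure the exact tray end.

```bash
cat >> h.py <<'E'
A=np.deg2rad(86.7); U=np.array([np.cos(A),np.sin(A)]); V=np.array([-U[1],U[0]]); M=np.array([.4966,-.1771])
def sl(p): d=np.asarray(p)[...,:2]-M; return np.stack([d@U,d@V],-1)
def togo(x,y,z=None):
    "tool-axis displacement to reach sleeve-frame point"
    s,R=st(); w=M+x*U+y*V; d=np.array([*w, s['tool_pos'][2] if z is None else z])-s['tool_pos']
    print('go',np.round(R.T@d,4),'yaw X',round(np.degrees(np.arctan2(R[1,0],R[0,0])),2),'sleeve-frame pos',np.round(sl(s['tool_pos']),4))
E
python3 - <<'E'
from h import *
W=np.load('w1.npz')['W'];P=W.reshape(-1,3);S=sl(P)
k=(P[:,2]>.054)&(P[:,2]<.066)&(S[:,0]>.02)&(S[:,0]<.12)&(abs(S[:,1])<.045)
print('endwall',S[k].min(0),S[k].max(0),np.median(S[k],0),cv2.minAreaRect(S[k].astype(np.float32)*1000),k.sum())
togo(.037,0,.021)
E
```

```text
endwall [ 0.05950196 -0.03429315] [0.06612454 0.03255583] [ 0.06327235 -0.00148528] ((62.963993072509766, -0.8417625427246094), (66.8458023071289, 6.1502299308776855), 89.29366302490234) 378
t 2.15 p [ 0.4967 -0.1189  0.2041] X [0.073 0.997 0.   ] Y [ 0.997 -0.073 -0.001] Z [-0.001  0.    -1.   ] F [-1.  -1.1  0.1] op 0.093 q [-0.34 -0.11  1.73  0.    1.52 -0.26]
go [-0.021   0.0037  0.1831] yaw X 85.81 sleeve-frame pos [0.0581 0.0032]
```

Scaled: 0.04 m is 0.8, 0.03 m is 0.6, -0.015 rad / 3.1416 = -0.0048.

```bash
python3 -m inch '{"rows":[[0.093,0,0,0,-0.0048],[0.093,-0.4,0.08,0.6,0],[0.093,0,0,0.8,0],[0.093,0,0,0.8,0],[0.093,0,0,0.8,0],[0.093,0,0,0.66,0],[0.093,0,0,0,0],[0.06,0,0,0,0],[0.06,0,0,0,0],[0.06,0,0,0,0],[0.06,0,0,0,0],[0.06,0,0,0,0]]}' 25
python3 -c "
from h import *
togo(.037,0)"
```

```text
t: 3.35
tool_pos: [0.5006, -0.1395, 0.0226]
orientation: [2.281, 2.158, 0.001]
force: [0.5, 0.1, -0.9]
opening: 0.0611
gripper_force: 0.0
t 3.35 p [ 0.5006 -0.1395  0.0226] X [ 0.055  0.998 -0.001] Y [ 0.998 -0.055  0.002] Z [ 0.002 -0.001 -1.   ] F [ 0.5  0.1 -0.9] op 0.0611 q [-0.37  0.08  1.89  0.    1.17 -0.32]
go [-0.0008 -0.0018 -0.    ] yaw X 86.84 sleeve-frame pos [ 0.0378 -0.0018]
```

```bash
python3 - <<'E'
from h import *
c,W=cam('wrist'); a=c['image'][:,:,::-1]
d,W2=cam('scene'); b=d['image'][130:220,280:400,::-1]
b=cv2.resize(b,(512,384),interpolation=cv2.INTER_CUBIC)
cv2.imwrite('pics/w2.png',cv2.resize(np.hstack([a,b]),(800,300)))
E
python3 -m inch '{"rows":[[0.05,0,0,0,0],[0.05,0,0,0,0],[0.05,0,0,0,0]]}' 25
```

```text
t: 3.75
tool_pos: [0.5, -0.1393, 0.0215]
orientation: [2.282, 2.159, 0.0]
force: [0.3, -0.5, -0.4]
opening: 0.0501
gripper_force: 0.0
```

View pics/w2.png

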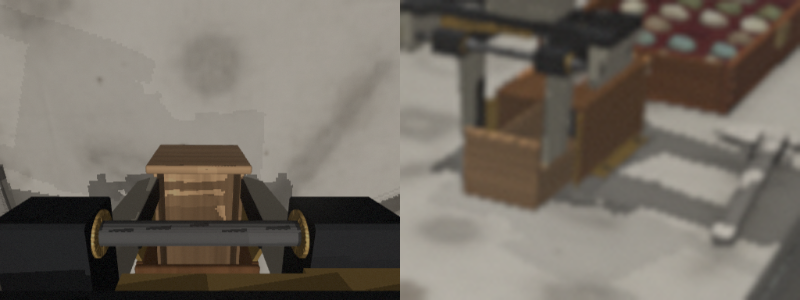

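```bash
python3 - <<'E'
from h import *
c,W=cam('wrist'); a=cv2.resize(c['image'][150:,100:400,::-1],None,fx=1.5,fy=1.5)
d,W2=cam('scene'); b=d['image'][130:200,290:370,::-1]
b=cv2.resize(b,(400,351),interpolation=cv2.INTER_CUBIC)
cv2.imwrite('pics/w3.png',cv2.resize(np.hstack([a,b]),(800,330)))
P=W.reshape(-1,3);S=sl(P)
for lo,hi in((.028,.042),(.0,.02),(.055,.066)):
  k=(P[:,2]>lo)&(P[:,2]<hi)&(S[:,0]>.0)&(S[:,0]<.1)&(abs(S[:,1])<.06)
  print(lo,k.sum(),S[k].min(0),S[k].max(0),np.histogram(S[k][:,1],24,(-.06,.06))[0])
st()
E
```

```text
0.028 1109 [ 0.00923337 -0.03796971] [0.06588098 0.03554998] [  0   0   0   0   9 121 140  56  59  60  59  60  62  59  62  60 114 105
  82   1   0   0   0   0]
0.0 7702 [ 1.18954620e-05 -5.99393464e-02] [0.09999663 0.05999242] [141 138 127  98  88 311 483 491 499 508 491 503 469 487 488 509 519 455
 187  92 122 154 162 180]
0.055 2589 [ 1.07600415e-05 -4.17566493e-02] [0.06588767 0.03937781] [  0   0   0  20  99 216 320 135 132 136 137 145 137 135 128 134 266 230
 156  63   0   0   0   0]
t 3.85 p [ 0.4994 -0.1391  0.021 ] X [0.055 0.998 0.   ] Y [ 0.998 -0.055 -0.001] Z [-0.001  0.    -1.   ] F [1.3 0.8 1.5] op 0.0501 q [-0.37  0.08  1.89 -0.    1.17 -0.32]
```

View pics/w3.png

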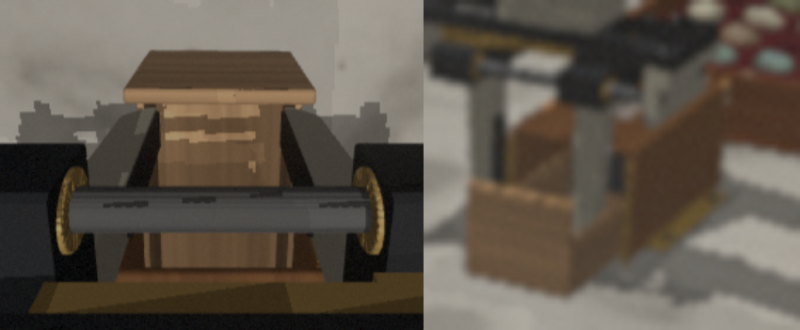

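```bash
python3 - <<'E'
from h import *
c,W=cam('scene'); S=sl(W)
# finger column: pick crop px (590,150..240) -> scene px
for vv in range(150,196,4):
    for uu in (300,323,325):
        print(vv,uu,np.round([*S[vv,uu],W[vv,uu,2]],3),c['image'][vv,uu],end=' | ')
    print()
E
```

```text
150 300 [ 0.048 -0.038  0.107] [99 96 87] | 150 323 [0.073 0.043 0.129] [39 38 38] | 150 325 [0.072 0.048 0.13 ] [38 38 37] | 
154 300 [ 0.048 -0.038  0.095] [99 95 88] | 154 323 [0.047 0.031 0.108] [90 86 75] | 154 325 [0.044 0.036 0.108] [86 84 76] | 
158 300 [ 0.05  -0.036  0.084] [108 105  96] | 158 323 [0.05  0.033 0.098] [91 88 78] | 158 325 [0.047 0.038 0.098] [88 86 76] | 
162 300 [ 0.042 -0.04   0.069] [115 111 103] | 162 323 [0.043 0.03  0.083] [90 87 78] | 162 325 [0.045 0.037 0.085] [91 88 78] | 
166 300 [ 0.044 -0.039  0.058] [111 107  99] | 166 323 [0.045 0.032 0.073] [91 88 79] | 166 325 [0.046 0.038 0.074] [91 87 78] | 
170 300 [ 0.059 -0.031  0.053] [112  91  72] | 170 323 [0.049 0.034 0.063] [93 90 81] | 170 325 [0.048 0.039 0.064] [90 87 78] | 
174 300 [ 0.062 -0.029  0.042] [103  83  65] | 174 323 [0.047 0.034 0.05 ] [95 92 82] | 174 325 [0.047 0.04  0.052] [89 87 78] | 
178 300 [ 0.061 -0.029  0.03 ] [106  85  64] | 178 323 [0.043 0.033 0.037] [103  94  80] | 178 325 [0.037 0.036 0.035] [93 78 62] | 
182 300 [ 0.062 -0.028  0.018] [107  85  65] | 182 323 [0.045 0.034 0.026] [82 67 53] | 182 325 [0.033 0.035 0.021] [78 65 50] | 
186 300 [ 0.063 -0.027  0.006] [101  81  62] | 186 323 [0.044 0.034 0.013] [81 66 53] | 186 325 [0.034 0.036 0.01 ] [81 66 52] | 
190 300 [ 0.073 -0.021 -0.001] [160 156 148] | 190 323 [0.044 0.035 0.001] [90 81 70] | 190 325 [ 0.037  0.038 -0.001] [118 114 106] | 
194 300 [ 0.098 -0.008  0.   ] [164 160 151] | 194 323 [ 0.064  0.045 -0.   ] [157 154 145] | 194 325 [0.064 0.05  0.001] [155 150 142] |
```

```bash
python3 -m inch '{"rows":[[0.093,0,0,0,0],[0.093,0,0,0,0],[0.093,0,0,0,0],[0.093,0,0,0,0]]}' 25; python3 - <<'E'
from h import *
s,R=st()
c,W=cam('scene'); S=sl(W)
k=(S[...,0]>.025)&(S[...,0]<.053)&(abs(S[...,1])<.075)&(W[...,2]>.005)&(W[...,2]<.2)
for a in np.arange(-.07,.07,.005):
    m=k&(S[...,1]>=a)&(S[...,1]<a+.005)
    if m.any(): print(round(a,3),m.sum(),np.round(np.percentile(W[m][:,2],[0,50,100]),3))
b=c['image'][120:210,270:390,::-1]
cv2.imwrite('pics/s4.png',cv2.resize(b,(720,540),interpolation=cv2.INTER_CUBIC))
E
```

```text
t: 4.3
tool_pos: [0.4996, -0.1391, 0.0213]
orientation: [-2.281, -2.159, 0.0]
force: [0.1, 0.0, 0.3]
opening: 0.0775
gripper_force: 0.0
t 4.3 p [ 0.4996 -0.1391  0.0213] X [0.055 0.998 0.   ] Y [ 0.998 -0.055 -0.   ] Z [-0.  0. -1.] F [0.1 0.  0.3] op 0.0775 q [-0.37  0.08  1.89 -0.    1.17 -0.32]
-0.07 5 [0.161 0.162 0.162]
-0.065 12 [0.154 0.16  0.162]
-0.06 2 [0.158 0.161 0.164]
-0.055 30 [0.05  0.087 0.156]
-0.05 38 [0.039 0.083 0.161]
-0.045 55 [0.038 0.091 0.132]
-0.04 79 [0.048 0.089 0.139]
-0.035 1 [0.075 0.075 0.075]
-0.025 1 [0.161 0.161 0.161]
-0.02 1 [0.187 0.187 0.187]
0.01 1 [0.147 0.147 0.147]
0.015 1 [0.179 0.179 0.179]
0.03 21 [0.008 0.023 0.035]
0.035 26 [0.007 0.024 0.198]
0.04 108 [0.036 0.167 0.2  ]
0.045 55 [0.038 0.087 0.163]
0.05 56 [0.042 0.073 0.144]
0.055 56 [0.05  0.09  0.161]
0.06 3 [0.114 0.116 0.142]
0.065 15 [0.115 0.142 0.162]
0.07 7 [0.161 0.162 0.163]
```

View pics/s4.png

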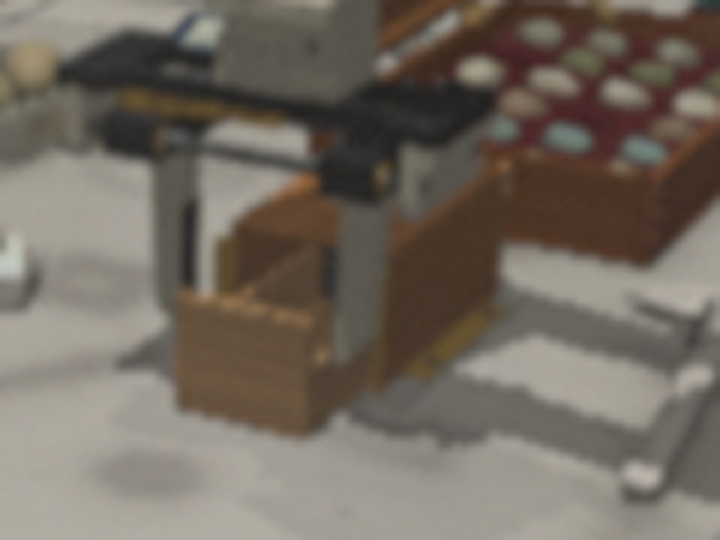

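The image shows the fingertips hanging at wall-top height, z about 0.037, so the real tips are about 30 mm higher than the reported pose implies. I lower in small steps, watching force and camera.

Scaled: 0.01 m is 0.2, 0.008 m is 0.16.

```bash
cat >> h.py <<'E'
def tips():
    s,R=st()
    c,W=cam('scene'); d=W[...,:2]-s['tool_pos'][:2]; Y=R[:2,1];X=R[:2,0]
    a=d@X;b=d@Y
    k=(abs(a)<.013)&(abs(abs(b)-(s['opening']/2+.009))<.009)&(W[...,2]>.002)&(W[...,2]<.2)
    for sg in(-1,1):
        m=k&(b*sg>0)
        if m.sum()>5: print('finger',sg,m.sum(),'zmin',np.round(np.sort(W[m][:,2])[:4],3),'pos',np.round(W[m].mean(0),3))
E
python3 -m inch '{"rows":[[0.093,0,0,0,0],[0.093,0,0,0.2,0],[0.093,0,0,0.16,0],[0.093,0,0,0,0]]}' 25; python3 -c "
from h import *
tips()"
```

```text
t: 4.75
tool_pos: [0.4981, -0.1385, 0.0012]
orientation: [-2.279, -2.157, 0.002]
force: [-0.9, -0.3, 0.3]
opening: 0.0927
gripper_force: 0.0
t 4.75 p [ 0.4981 -0.1385  0.0012] X [0.055 0.998 0.001] Y [ 0.998 -0.055 -0.003] Z [-0.003  0.001 -1.   ] F [-0.9 -0.3  0.3] op 0.0927 q [-0.37  0.11  1.9  -0.    1.13 -0.32]
finger -1 162 zmin [0.015 0.016 0.017 0.018] pos [ 0.442 -0.128  0.059]
finger 1 148 zmin [0.016 0.018 0.019 0.022] pos [ 0.551 -0.135  0.071]
```

Scaled: 0.008 m is 0.16.

```bash
python3 -m inch '{"rows":[[0.093,0,0,0.16,0],[0.093,0,0,0,0],[0.06,0,0,0,0],[0.06,0,0,0,0],[0.06,0,0,0,0],[0.06,0,0,0,0],[0.06,0,0,0,0]]}' 25; python3 -c "
from h import *
tips()"
```

```text
t: 5.5
tool_pos: [0.5, -0.1393, -0.0043]
orientation: [2.282, 2.159, 0.0]
force: [-0.1, 0.1, 2.2]
opening: 0.0677
gripper_force: 25.0
t 5.5 p [ 0.5    -0.1393 -0.0043] X [ 0.055  0.998 -0.   ] Y [ 0.998 -0.055  0.   ] Z [ 0. -0. -1.] F [-0.1  0.1  2.2] op 0.0677 q [-0.37  0.12  1.9   0.    1.12 -0.32]
finger -1 271 zmin [0.004 0.006 0.007 0.01 ] pos [ 0.457 -0.132  0.097]
finger 1 99 zmin [0.015 0.017 0.019 0.021] pos [ 0.541 -0.135  0.066]
```

Scaled: 0.02 m is 0.4, 0.01 m is 0.2.

```bash
python3 -m inch '{"rows":[[0.06,0.2,0,0,0],[0.06,0.4,0,0,0],[0.06,0.4,0,0,0],[0.06,0.4,0,0,0],[0.06,0.4,0,0,0],[0.06,0.4,0,0,0],[0.06,0.4,0,0,0],[0.06,0.4,0,0,0],[0.06,0.4,0,0,0],[0.06,0.4,0,0,0],[0.06,0.4,0,0,0],[0.06,0,0,0,0]]}' 25; python3 - <<'E'
from h import *
s,R=st()
c,W=cam('top','top1.png'); P=W.reshape(-1,3)
np.savez('top1.npz',W=W,im=c['image'])
k=(P[:,2]>.025)&(P[:,2]<.066)&(P[:,0]>.4)&(P[:,0]<.6)&(P[:,1]>-.15)&(P[:,1]<.14)
print(cv2.minAreaRect(P[k][:,:2].astype(np.float32)*1000))
E
```

```text
t: 6.75
tool_pos: [0.5114, 0.0733, -0.0043]
orientation: [-2.279, -2.161, -0.002]
force: [0.1, 3.9, 2.1]
opening: 0.0683
gripper_force: 25.0
t 6.75 p [ 0.5114  0.0733 -0.0043] X [0.053 0.999 0.001] Y [ 0.999 -0.053  0.   ] Z [ 0.001  0.001 -1.   ] F [0.1 3.9 2.1] op 0.0683 q [0.04 0.12 1.91 0.   1.12 0.09]
((505.04510498046875, -32.625831604003906), (136.92808532714844, 68.59549713134766), 86.41165161132812)
```

View pics/top1.png

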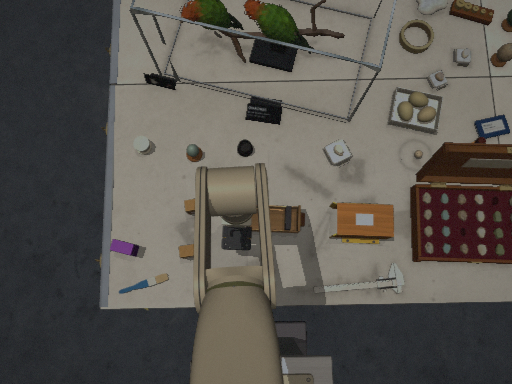

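Scaled: -0.02 m is -0.4, -0.005 m is -0.1.

```bash
python3 -m inch '{"rows":[[0.093,0,0,0,0],[0.093,0,0,0,0],[0.093,0,0,0,0],[0.093,-0.4,0,0,0],[0.093,-0.4,0,0,0],[0.093,-0.4,0,0,0],[0.093,-0.1,0,0,0],[0.06,0,0,0,0],[0.06,0,0,0,0],[0.06,0,0,0,0],[0.06,0,0,0,0]]}' 35
python3 -m inch '{"rows":[[0.06,0,0,0,0.0223],[0.06,0,0,0,0.0414],[0.06,0,0,0,0.0414],[0.06,0,0,0,0.0414],[0.06,0,0,0,0.0414],[0.06,0,0,0,0.0414],[0.06,0,0,0,0.0414],[0.06,0,0,0,0.0414],[0.06,0,0,0,0.0414],[0.06,0,0,0,0.0414],[0.06,0,0,0,0.0414],[0.06,0,0,0,0.0414],[0.06,0,0,0,0.0223],[0.06,0,0,0,0]]}' 35
python3 -m inch '{"rows":[[0.093,0,0,0,0],[0.093,0,0,0,0],[0.093,0,0,0,0],[0.093,0,0,-1,0],[0.093,0,0,-1,0],[0.093,0,0,-1,0],[0.093,0,0,-1,0],[0.093,0,0,0,0]]}'
python3 - <<'E'
from h import *
s,R=st()
c,W=cam('wrist','w5.png'); P=W.reshape(-1,3)
np.savez('w5.npz',W=W,im=c['image'])
E
```

```text
t: 7.9
tool_pos: [0.5078, 0.0063, -0.0046]
orientation: [-2.281, -2.16, -0.0]
force: [-1.0, 0.1, -0.7]
opening: 0.0678
gripper_force: 35.0
t: 9.3
tool_pos: [0.5078, 0.0061, -0.0046]
orientation: [-3.14, 0.086, 0.0]
force: [0.0, -0.5, -1.0]
opening: 0.0677
gripper_force: 35.0
t: 10.1
tool_pos: [0.5124, 0.0052, 0.2045]
orientation: [3.139, -0.084, 0.022]
force: [0.7, 0.2, 0.1]
opening: 0.0929
gripper_force: 0.0
t 10.1 p [0.5124 0.0052 0.2045] X [ 0.998 -0.053  0.014] Y [-0.053 -0.999  0.001] Z [ 0.014 -0.001 -1.   ] F [0.7 0.2 0.1] op 0.0929 q [-0.09 -0.12  1.74 -0.    1.51  1.53]
```

View pics/w5.png

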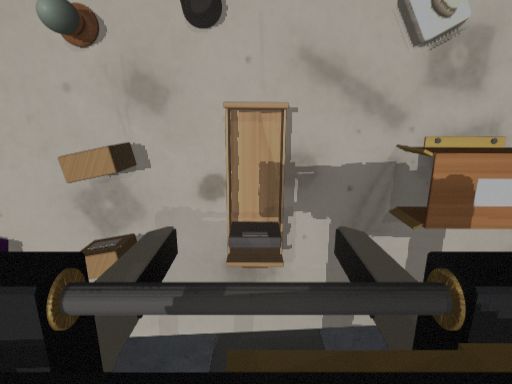

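The tray is turned a quarter, with its plain end at the far side (row 105) and the stop at row 238. The cases are at (97,162) and (110,250). Next I measure tray, stop and cases.

```bash
cat >> h.py <<'E'
def rect(W,lo,hi,x0,x1,y0,y1,name=''):
    P=W.reshape(-1,3); k=(P[:,2]>lo)&(P[:,2]<hi)&(P[:,0]>x0)&(P[:,0]<x1)&(P[:,1]>y0)&(P[:,1]<y1)
    if k.sum()<10: print(name,'none'); return
    (cx,cy),(a,b),an=cv2.minAreaRect(P[k][:,:2].astype(np.float32)*1000)
    if a<b: a,b,an=b,a,an+90
    print(name,'n',k.sum(),'c',round(cx,1),round(cy,1),'long',round(a,1),'short',round(b,1),'long-dir deg',round(an,1),'z',np.round(np.median(P[k][:,2]),3))
E
python3 - <<'E'
from h import *
W=np.load('w5.npz')['W']
rect(W,.028,.066,.35,.65,-.06,.06,'tray')
rect(W,.056,.066,.56,.65,-.06,.06,'plainend')
rect(W,.05,.066,.39,.45,-.06,.06,'stop+pull end')
P=W.reshape(-1,3);k=(abs(P[:,1]-.005)<.02)&(P[:,0]>.38)&(P[:,0]<.5)
Q=P[k];
for x in np.arange(.38,.48,.004):
    m=(Q[:,0]>x)&(Q[:,0]<x+.004); print(round(x,3),np.round(np.median(Q[m][:,2]),3) if m.any() else None,end='; ')
print()
for n,w in(('wrist',W),('top0',np.load('top0.npz')['W'])):
    rect(w,.055,.07,.49,.6,.14,.25,n+' A'); rect(w,.055,.07,.37,.48,.14,.25,n+' B')
E
```

```text
tray n 3231 c 499.6 8.7 long 199.6 short 68.2 long-dir deg 176.5 z 0.05
plainend n 411 c 596.3 2.6 long 67.1 short 6.0 long-dir deg 86.8 z 0.059
stop+pull end n 954 c 432.2 13.1 long 67.5 short 37.9 long-dir deg 87.6 z 0.059
0.38 -0.0; 0.384 None; 0.388 None; 0.392 None; 0.396 0.035; 0.4 0.036; 0.404 None; 0.408 None; 0.412 0.059; 0.416 0.045; 0.42 0.04; 0.424 None; 0.428 None; 0.432 None; 0.436 0.06; 0.44 0.06; 0.444 0.06; 0.448 0.039; 0.452 0.019; 0.456 0.003; 0.46 0.003; 0.464 0.003; 0.468 0.003; 0.472 0.004; 0.476 0.003; 
wrist A n 1512 c 544.1 187.8 long 58.7 short 30.0 long-dir deg 98.7 z 0.059
wrist B n 633 c 425.8 192.8 long 42.5 short 29.7 long-dir deg 97.8 z 0.059
top0 A n 238 c 543.1 185.8 long 57.3 short 30.3 long-dir deg 99.2 z 0.059
top0 B n 250 c 423.1 198.4 long 58.0 short 30.0 long-dir deg 96.9 z 0.059
```

Scaled: -0.035 m is -0.7, 0.012 m is 0.24, -0.104 rad / 3.1416 = -0.0331.

```bash
cat >> h.py <<'E'
def goto(x,y,z=None,ydeg=None):
    s,R=st(); d=np.array([x,y,s['tool_pos'][2] if z is None else z])-s['tool_pos']
    yw=np.degrees(np.arctan2(R[1,1],R[0,1])); t=0
    if ydeg is not None: t=-((ydeg-yw+90)%180-90)
    r=Ro.from_euler('z',-t,degrees=True).as_matrix()@R
    print('yawY',round(yw,2),'turn',round(np.radians(t),4),'then go',np.round(r.T@d,4))
E
python3 -m inch '{"rows":[[0.093,0,0,0,-0.0318],[0.093,0,0,0,-0.0331],[0.093,0.24,-0.7,0,0],[0.093,0.24,-0.7,0,0],[0.093,0.24,-0.7,0,0],[0.093,0.24,-0.7,0,0],[0.093,0.22,-0.7,0,0],[0.093,0,0,0,0],[0.093,0,0,0,0]]}' 12
python3 - <<'E'
from h import *
c,W=cam('wrist')
rect(W,.055,.07,.49,.6,.12,.25,'A'); goto(.544,.187,.022,98.8)
E
```

```text
t: 11.05
tool_pos: [0.539, 0.1878, 0.1934]
orientation: [3.132, 0.239, -0.005]
force: [0.0, -0.0, -0.0]
opening: 0.0931
gripper_force: 0.0
A n 1551 c 544.1 188.4 long 58.1 short 30.2 long-dir deg 98.4 z 0.059
t 11.1 p [0.5392 0.1869 0.1938] X [ 0.989  0.15  -0.003] Y [ 0.15  -0.989  0.001] Z [-0.002 -0.001 -1.   ] F [ 0.1  0.3 -0.1] op 0.0929 q [ 0.24  0.06  1.58 -0.    1.5   1.66]
yawY -81.37 turn -0.0029 then go [0.0052 0.0006 0.1718]
```

```bash
python3 -m inch '{"rows":[[0.093,0.1,0.02,0.4,0],[0.093,0,0,0.8,0],[0.093,0,0,0.8,0],[0.093,0,0,0.8,0],[0.093,0,0,0.62,0],[0.093,0,0,0,0],[0.093,0,0,0,0]]}' 12
python3 - <<'E'
from h import *
goto(.544,.188,.022,98.6); tips()
E
```

```text
t: 11.8
tool_pos: [0.5447, 0.186, 0.0244]
orientation: [3.132, 0.233, -0.002]
force: [-0.3, 0.5, 1.5]
opening: 0.0932
gripper_force: 0.0
t 11.8 p [0.5447 0.186  0.0244] X [ 0.989  0.148 -0.002] Y [ 0.148 -0.989  0.   ] Z [-0.001 -0.001 -1.   ] F [-0.3  0.5  1.5] op 0.0932 q [ 0.24  0.23  1.72 -0.    1.19  1.66]
yawY -81.49 turn -0.0015 then go [-0.0004 -0.0021  0.0024]
t 11.8 p [0.5447 0.186  0.0244] X [ 0.989  0.148 -0.002] Y [ 0.148 -0.989  0.   ] Z [-0.001 -0.001 -1.   ] F [-0.3  0.5  1.5] op 0.0932 q [ 0.24  0.23  1.72 -0.    1.19  1.66]
finger -1 270 zmin [0.036 0.038 0.038 0.039] pos [0.532 0.244 0.081]
finger 1 203 zmin [0.039 0.04  0.04  0.042] pos [0.546 0.135 0.092]
```

Units first: shifts go in shares of 50 mm and turns go in shares of pi rad. So -0.03 m is -0.6, 0.002 m is 0.04, 0.104 rad / 3.1416 = 0.0331.

```bash
python3 -m inch '{"rows":[[0.093,0,-0.02,0.04,0],[0.04,0,0,0,0],[0.04,0,0,0,0],[0.04,0,0,0,0],[0.04,0,0,0,0],[0.04,0,0,0,0],[0.04,0,0,-0.6,0],[0.04,0,0,-0.6,0],[0.04,0,0,-0.6,0],[0.04,0,0,0,0.0318],[0.04,0,0,0,0.0331],[0.04,0,0,0,0]]}' 15
python3 - <<'E'
from h import *
c,W=cam('wrist')
rect(W,.12,.17,.49,.6,.12,.25,'A held')
goto(.5763,.0037,None,86.8)
E
```

```text
t: 13.05
tool_pos: [0.5449, 0.1882, 0.1126]
orientation: [-3.14, 0.088, -0.0]
force: [0.1, -0.6, -1.1]
opening: 0.0577
gripper_force: 15.0
A held n 9711 c 545.8 190.2 long 90.1 short 28.0 long-dir deg 86.3 z 0.149
t 13.1 p [0.5447 0.1881 0.1122] X [ 0.999 -0.052 -0.   ] Y [-0.052 -0.999  0.   ] Z [-0. -0. -1.] F [-0.5 -0.1 -1.2] op 0.0577 q [ 0.24  0.13  1.66 -0.    1.35  1.87]
yawY -92.98 turn 0.0039 then go [0.0418 0.1824 0.    ]
```

Scaled: 0.038 m is 0.76, 0.03 m is 0.6, 0.004 rad / 3.1416 = 0.0013.

```bash
python3 -m inch '{"rows":[[0.04,0.16,0.6,0,0.0013],[0.04,0.16,0.76,0,0],[0.04,0.16,0.76,0,0],[0.04,0.18,0.76,0,0],[0.04,0.18,0.76,0,0],[0.04,0,0,0,0],[0.04,0,0,0,0]]}' 15
python3 - <<'E'
from h import *
goto(.5763,.0037,.0275,86.8)
E
```

```text
t: 13.8
tool_pos: [0.5761, 0.0033, 0.1119]
orientation: [-3.14, 0.091, 0.002]
force: [0.3, 0.4, -0.2]
opening: 0.0579
gripper_force: 15.0
t 13.8 p [0.5761 0.0033 0.1119] X [ 0.998 -0.058 -0.001] Y [-0.058 -0.998 -0.   ] Z [-0.001  0.    -1.   ] F [ 0.3  0.4 -0.2] op 0.0579 q [-0.08  0.13  1.66  0.    1.35  1.55]
yawY -93.33 turn -0.0022 then go [ 0.0002 -0.0003  0.0844]
```

Scaled: 0.03 m is 0.6, 0.015 m is 0.3.

```bash
python3 -m inch '{"rows":[[0.04,0,0,0.6,0],[0.04,0,0,0.6,0],[0.04,0,0,0.3,0],[0.04,0,0,0.12,0],[0.04,0,0,0.04,0],[0.04,0,0,0,0]]}' 15
python3 - <<'E'
from h import *
goto(.5763,.0037,.0275,86.8)
c,W=cam('scene','s6.png')
cv2.imwrite('pics/s6.png',cv2.resize(c['image'][110:230,220:380,::-1],(800,600),interpolation=cv2.INTER_CUBIC))
E
```

```text
t: 14.4
tool_pos: [0.579, 0.0038, 0.0331]
orientation: [3.138, -0.087, 0.008]
force: [-3.8, -7.8, 20.1]
opening: 0.0687
gripper_force: 15.9
t 14.4 p [0.579  0.0038 0.0331] X [ 0.998 -0.055  0.005] Y [-0.055 -0.998  0.002] Z [ 0.005 -0.002 -1.   ] F [-3.8 -7.8 20.1] op 0.0687 q [-0.08  0.22  1.72 -0.    1.2   1.55]
yawY -93.16 turn 0.0007 then go [-0.0028  0.0002  0.0055]
```

View pics/s6.png

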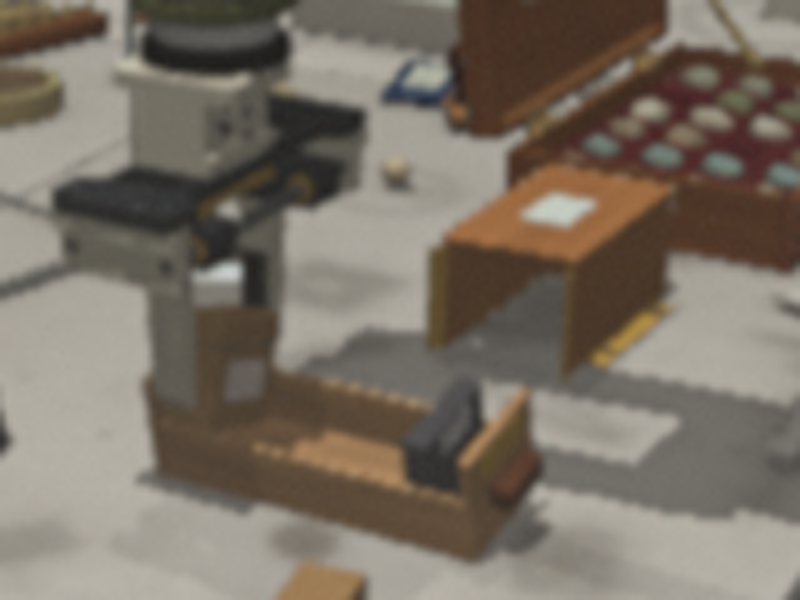

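```bash
python3 -m inch '{"rows":[[0.04,0,0,0,0],[0.04,0,0,0,0]]}' 15; python3 - <<'E'
from h import *
s,R=st()
c,W=cam('scene')
o=np.array([.5064,.0076]); d=np.array([.9984,-.0558]); e=np.array([.0558,.9984])
L=W[...,:2]-o; a=L@d;b=L@e
for v in range(168,204,3):
    u=262+6; u2=252
    print(v,[ (u,np.round([a[v,u]*1e3,b[v,u]*1e3,W[v,u,2]*1e3])) for u in(252,259,264,269,274)])
tips()
E
```

```text
t: 14.65
tool_pos: [0.579, 0.0038, 0.0331]
orientation: [3.138, -0.087, 0.009]
force: [-3.8, -8.3, 19.2]
opening: 0.0687
gripper_force: 15.9
t 14.65 p [0.579  0.0038 0.0331] X [ 0.998 -0.055  0.005] Y [-0.055 -0.998  0.002] Z [ 0.005 -0.002 -1.   ] F [-3.8 -8.3 19.2] op 0.0687 q [-0.08  0.22  1.72 -0.    1.2   1.55]
168 [(252, array([ 45.,  87., 132.])), (259, array([ 192., -163.,   12.])), (264, array([ 179., -170.,   12.])), (269, array([ 73., -32.,  83.])), (274, array([ 61., -38.,  84.]))]
171 [(252, array([ 71.,  50., 105.])), (259, array([77., 10., 89.])), (264, array([74., -9., 83.])), (269, array([ 69., -26.,  78.])), (274, array([ 62., -38.,  75.]))]
174 [(252, array([71., 51., 97.])), (259, array([69., 22., 87.])), (264, array([53., 23., 91.])), (269, array([54., -1., 82.])), (274, array([ 53., -24.,  74.]))]
177 [(252, array([70., 52., 90.])), (259, array([68., 25., 80.])), (264, array([57., 18., 80.])), (269, array([52.,  2., 75.])), (274, array([ 53., -23.,  65.]))]
180 [(252, array([71., 51., 81.])), (259, array([67., 26., 72.])), (264, array([53., 25., 75.])), (269, ar
[... 813 characters left out ...]
array([ 64., -16.,  13.])), (274, array([ 54., -25.,  12.]))]
198 [(252, array([83., 36., 22.])), (259, array([60., 39., 28.])), (264, array([47., 35., 30.])), (269, array([30., 38., 36.])), (274, array([ 46., -12.,  11.]))]
201 [(252, array([84., 35., 12.])), (259, array([61., 37., 19.])), (264, array([45., 38., 24.])), (269, array([31., 37., 27.])), (274, array([16., 37., 30.]))]
t 14.7 p [0.579  0.0038 0.0331] X [ 0.998 -0.055  0.005] Y [-0.055 -0.998  0.002] Z [ 0.005 -0.002 -1.   ] F [-5.4 -8.  20.1] op 0.0688 q [-0.08  0.22  1.72 -0.    1.2   1.55]
finger -1 396 zmin [0.006 0.007 0.009 0.01 ] pos [0.579 0.047 0.102]
finger 1 138 zmin [0.066 0.069 0.073 0.074] pos [ 0.571 -0.035  0.105]
```

The case has caught on the +y side wall. I lift it and look again.

Scaled: -0.02 m is -0.4, -0.01 m is -0.2.

```bash
python3 -m inch '{"rows":[[0.04,0,0,-0.2,0],[0.04,0,0,-0.4,0],[0.04,0,0,-0.4,0],[0.04,0,0,0,0],[0.04,0,0,0,0]]}' 20; python3 - <<'E'
from h import *
s,R=st()
c,W=cam('scene')
cv2.imwrite('pics/s7.png',cv2.resize(c['image'][100:220,200:360,::-1],(640,480),interpolation=cv2.INTER_CUBIC))
np.savez('s7.npz',W=W)
c,W=cam('wrist'); np.savez('w7.npz',W=W,im=c['image'])
rect(W,.056,.066,.56,.65,-.06,.06,'plainend'); rect(W,.028,.066,.37,.65,-.06,.06,'tray')
P=W.reshape(-1,3)
for x0 in np.arange(.44,.60,.02):
    for lo,hi in((-.03,.0),(.0,.06)):
        pass
    k=(P[:,0]>x0)&(P[:,0]<x0+.02)&(P[:,2]>.033)&(P[:,2]<.038)&(abs(P[:,1])<.06)
    y=P[k][:,1]; print(round(x0,2),k.sum(),np.round(np.percentile(y,[2,20,80,98])*1e3,1) if k.sum() else '',end=' | ')
E
```

```text
t: 15.25
tool_pos: [0.5764, 0.0051, 0.0792]
orientation: [-3.14, 0.088, -0.001]
force: [-0.5, -0.1, -1.6]
opening: 0.0641
gripper_force: 18.8
t 15.25 p [0.5764 0.0051 0.0792] X [ 0.998 -0.056  0.   ] Y [-0.056 -0.998 -0.   ] Z [ 0.  0. -1.] F [-0.5 -0.1 -1.6] op 0.0641 q [-0.08  0.16  1.69  0.    1.29  1.55]
plainend n 929 c 593.7 5.2 long 67.1 short 12.5 long-dir deg 87.2 z 0.059
tray n 2877 c 523.7 8.1 long 153.2 short 68.0 long-dir deg 177.4 z 0.04
0.44 370 [-22.2 -13.6  33.5  44.7] | 0.46 143 [-23.6 -21.8  43.2  44.5] | 0.48 30 [-23.7 -21.9  43.   43.6] | 0.5 0  | 0.52 0  | 0.54 0  | 0.56 86 [-28.1 -27.1 -24.9  39.4] | 0.58 156 [-28.2 -25.8  37.2  39. ] |
```

View pics/s7.png

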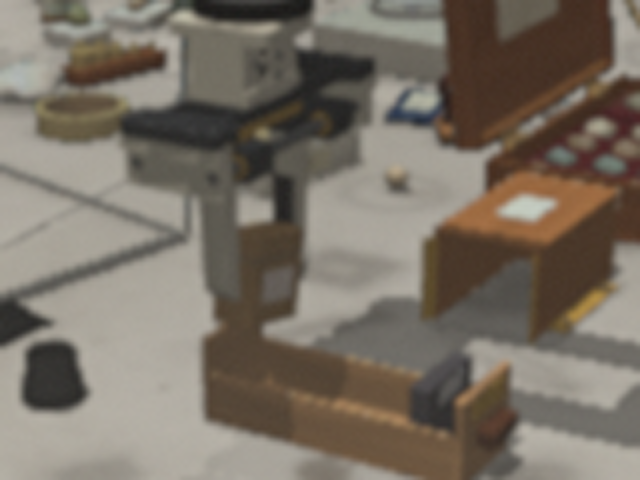

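The case hangs tilted in the grip, so I set it back on the worktop. Then I find the tray's centreline by gripping it and regrasp the case.

Scaled: 0.04 m is 0.8, -0.03 m is -0.6.

```bash
python3 -m inch '{"rows":[[0.04,0,0,-0.6,0],[0.04,-0.1,-0.6,0,0],[0.04,-0.1,-0.7,0,0],[0.04,-0.1,-0.7,0,0],[0.04,-0.1,-0.7,0,0],[0.04,0,-0.7,0,0],[0.04,0,-0.4,0,0],[0.04,0,0,0.8,0],[0.04,0,0,0.8,0],[0.04,0,0,0,0]]}' 20; python3 - <<'E'
from h import *
s,R=st()
c,W=cam('scene'); L=W[...,:2]-s['tool_pos'][:2]; a=L@R[:2,0]; b=L@R[:2,1]
k=(abs(a)<.03)&(abs(b)<.045)&(W[...,2]>.002)&(W[...,2]<.1)
for y in np.arange(-.045,.045,.009):
    m=k&(b>y)&(b<y+.009)
    if m.any(): print(round(y,3),m.sum(),np.round(np.percentile(W[m][:,2],[1,99]),3))
E
```

```text
t: 16.35
tool_pos: [0.5609, 0.1937, 0.0213]
orientation: [3.137, -0.09, -0.021]
force: [-1.3, 0.0, -1.9]
opening: 0.0643
gripper_force: 18.8
t 16.35 p [0.5609 0.1937 0.0213] X [ 0.998 -0.057 -0.013] Y [-0.057 -0.998  0.004] Z [-0.013 -0.003 -1.   ] F [-1.3  0.  -1.9] op 0.0643 q [0.25 0.29 1.66 0.   1.21 1.87]
-0.045 83 [0.02  0.098]
-0.036 155 [0.017 0.093]
-0.027 108 [0.017 0.076]
-0.018 75 [0.014 0.074]
-0.009 78 [0.012 0.072]
0.0 69 [0.011 0.07 ]
0.009 75 [0.009 0.068]
0.018 49 [0.011 0.066]
0.027 119 [0.046 0.1  ]
0.036 48 [0.042 0.1  ]
```

Scaled: -0.05 m is -1, -0.03 m is -0.6.

```bash
python3 -m inch '{"rows":[[0.04,0,0,0.1,0],[0.04,0,0,0.06,0],[0.04,0,0,0.04,0],[0.04,0,0,0,0],[0.07,0,0,0,0],[0.07,0,0,0,0],[0.093,0,0,0,0],[0.093,0,0,0,0],[0.093,0,0,0,0],[0.093,0,0,-0.6,0],[0.093,0,0,-1,0],[0.093,0,0,-1,0],[0.093,0,0,-1,0],[0.093,0,0,0,0],[0.093,0,0,0,0]]}' 20; python3 - <<'E'
from h import *
goto(.5763,.0037,None,86.8)
c,W=cam('wrist')
rect(W,.05,.07,.49,.63,.12,.27,'A'); rect(W,.05,.07,.37,.48,.12,.27,'B')
P=W.reshape(-1,3); k=(P[:,2]>.012)&(P[:,2]<.1)&(P[:,0]>.49)&(P[:,0]<.63)&(P[:,1]>.12)&(P[:,1]<.27); print(k.sum(),P[k].max(0),P[k].min(0))
E
```

```text
t: 17.9
tool_pos: [0.5688, 0.1952, 0.2017]
orientation: [-3.139, 0.091, -0.007]
force: [-0.5, 0.0, -1.1]
opening: 0.093
gripper_force: 0.0
t 17.9 p [0.5688 0.1952 0.2017] X [ 0.998 -0.058  0.004] Y [-0.058 -0.998 -0.001] Z [ 0.004  0.001 -1.   ] F [-0.5  0.  -1.1] op 0.093 q [ 0.25  0.13  1.49 -0.    1.51  1.87]
yawY -93.33 turn -0.0023 then go [ 0.0182  0.1908 -0.0002]
A n 1474 c 565.9 202.1 long 58.1 short 29.9 long-dir deg 86.2 z 0.059
B none
1763 [0.5826571  0.2311801  0.06184281] [0.54954422 0.17269942 0.01264786]
```

```bash
python3 -m inch '{"rows":[[0.093,0.06,0.7,0,0],[0.093,0.08,0.8,0,0],[0.093,0.08,0.8,0,0],[0.093,0.08,0.8,0,0],[0.093,0.06,0.72,0,0],[0.093,0,0,0.9,0],[0.093,0,0,0.9,0],[0.093,0,0,0.9,0],[0.093,0,0,0.9,0],[0.093,0,0,0.4,0],[0.06,0,0,0.12,0],[0.06,0,0,0,0],[0.06,0,0,0,0],[0.06,0,0,0,0],[0.06,0,0,0,0],[0.06,0,0,0,0]]}' 20
python3 -m inch '{"rows":[[0.06,0,0,0,0]]}' 20; python3 -c "
from h import *
goto(.5763,.0037,None,86.8)"
```

```text
t: 19.55
tool_pos: [0.5759, 0.003, -0.0048]
orientation: [3.14, -0.091, 0.005]
force: [1.3, 0.9, 5.2]
opening: 0.0678
gripper_force: 20.0
t: 19.65
tool_pos: [0.5759, 0.0031, -0.0048]
orientation: [3.14, -0.091, 0.005]
force: [0.0, -0.3, 5.6]
opening: 0.068
gripper_force: 20.0
t 19.65 p [ 0.5759  0.0031 -0.0048] X [ 0.998 -0.058  0.003] Y [-0.058 -0.998  0.   ] Z [ 0.003 -0.    -1.   ] F [ 0.  -0.3  5.6] op 0.068 q [-0.08  0.26  1.74  0.    1.14  1.55]
yawY -93.33 turn -0.0023 then go [ 0.0003 -0.0007  0.    ]
```

Scaled: -0.04 m is -0.8.

```bash
python3 -m inch '{"rows":[[0.093,0,0,0,0],[0.093,0,0,0,0],[0.093,0,0,0,0],[0.093,0,0,-0.8,0],[0.093,0,0,-0.8,0],[0.093,0,0,-0.8,0],[0.093,0,0,-0.8,0],[0.093,0,0,-0.8,0],[0.093,0,0,0,0],[0.093,0,0,0,0]]}' 20;  python3 - <<'E'
from h import *
s,R=st()
c,W=cam('wrist'); P=W.reshape(-1,3)
rect(W,.056,.066,.57,.65,-.06,.06,'plainend');rect(W,.028,.066,.4,.65,-.06,.06,'tray')
E
python3 -m inch '{"rows":[[0.093,-0.09,-0.76,0,0],[0.093,-0.1,-0.8,0,0],[0.093,-0.08,-0.8,0,0],[0.093,-0.08,-0.8,0,0],[0.093,-0.08,-0.8,0,0],[0.093,0,0,0.8,0],[0.093,0,0,0.8,0],[0.093,0,0,0.6,0],[0.093,0,0,0,0],[0.093,0,0,0,0]]}' 20;  python3 - <<'E'
from h import *
c,W=cam('wrist')
rect(W,.05,.07,.49,.63,.12,.27,'A');goto(.566,.202,.021,86.7)
E
```

```text
t: 20.65
tool_pos: [0.5752, 0.0031, 0.1946]
orientation: [3.14, -0.091, 0.004]
force: [-0.1, -0.1, 0.1]
opening: 0.0927
gripper_force: 0.0
t 20.65 p [0.5752 0.0031 0.1946] X [ 0.998 -0.058  0.003] Y [-0.058 -0.998  0.   ] Z [ 0.003 -0.    -1.   ] F [-0.1 -0.1  0.1] op 0.0927 q [-0.08  0.07  1.58 -0.    1.5   1.55]
plainend n 386 c 596.8 4.4 long 67.2 short 6.3 long-dir deg 87.0 z 0.059
tray n 1698 c 507.1 8.7 long 185.9 short 68.2 long-dir deg 177.0 z 0.036
t: 21.7
tool_pos: [0.5629, 0.2017, 0.0819]
orientation: [3.139, -0.091, -0.006]
force: [0.5, -0.2, 0.9]
opening: 0.0931
gripper_force: 0.0
A n 3493 c 566.0 202.0 long 58.1 short 30.1 long-dir deg 86.3 z 0.059
t 21.75 p [0.5646 0.202  0.0839] X [ 0.998 -0.058 -0.   ] Y [-0.058 -0.998  0.   ] Z [-0. -0. -1.] F [0.  0.5 0.4] op 0.0928 q [0.26 0.22 1.62 0.   1.31 1.89]
yawY -93.35 turn -0.0008 then go [ 0.0014 -0.0001  0.0629]
```

Scaled: 0.032 m is 0.64, 0.0015 m is 0.03.

```bash
python3 -m inch '{"rows":[[0.093,0.03,0,0.6,0],[0.093,0,0,0.64,0],[0.093,0,0,0,0],[0.04,0,0,0,0],[0.04,0,0,0,0],[0.04,0,0,0,0],[0.04,0,0,0,0],[0.04,0,0,0,0],[0.04,0,0,0,0]]}' 30;  python3 -c "
from h import *
st()"
python3 -m inch '{"rows":[[0.04,0,0,-0.6,0],[0.04,0,0,-0.6,0],[0.04,0,0,-0.6,0],[0.04,0.07,0.76,0,0],[0.04,0.07,0.8,0,0],[0.04,0.07,0.8,0,0],[0.04,0.08,0.8,0,0],[0.04,0.08,0.8,0,0],[0.04,0,0,0,0],[0.04,0,0,0,0],[0.04,0,0,0,0]]}' 30;  python3 - <<'E'
from h import *
s,R=st();goto(.5759,.0031)
c,W=cam('scene'); L=W[...,:2]-s['tool_pos'][:2]; a=L@R[:2,0]; b=L@R[:2,1]
k=(abs(a)<.03)&(abs(b)<.045)&(W[...,2]>.07)&(W[...,2]<.17)
for y in np.arange(-.045,.045,.009):
    m=k&(b>y)&(b<y+.009)
    if m.any(): print(round(y,3),m.sum(),np.round(np.percentile(W[m][:,2],[1,99]),3))
E
```

```text
t: 22.65
tool_pos: [0.5666, 0.2021, 0.0225]
orientation: [-3.14, 0.091, -0.002]
force: [-0.4, -0.8, 6.1]
opening: 0.0578
gripper_force: 30.0
t 22.65 p [0.5666 0.2021 0.0225] X [ 0.998 -0.058  0.001] Y [-0.058 -0.998 -0.   ] Z [ 0.001  0.    -1.   ] F [-0.4 -0.8  6.1] op 0.0578 q [ 0.26  0.29  1.65 -0.    1.2   1.89]
t: 23.75
tool_pos: [0.5726, 0.0041, 0.1112]
orientation: [-3.14, 0.091, 0.001]
force: [0.1, 1.2, -1.0]
opening: 0.058
gripper_force: 30.0
t 23.75 p [0.5726 0.0041 0.1112] X [ 0.998 -0.058 -0.001] Y [-0.058 -0.998 -0.001] Z [-0.001  0.001 -1.   ] F [ 0.1  1.2 -1. ] op 0.058 q [-0.08  0.12  1.67  0.    1.35  1.55]
t 23.75 p [0.5726 0.0041 0.1112] X [ 0.998 -0.058 -0.001] Y [-0.058 -0.998 -0.001] Z [-0.001  0.001 -1.   ] F [ 0.1  1.2 -1. ] op 0.058 q [-0.08  0.12  1.67  0.    1.35  1.55]
yawY -93.32 turn 0.0 then go [ 0.0033  0.0008 -0.    ]
-0.045 99 [0.127 0.169]
-0.036 152 [0.09  0.168]
-0.027 86 [0.089 0.149]
-0.018 47 [0.093 0.149]
-0.009 54 [0.089 0.149]
0.0 57 [0.091 0.149]
0.009 53 [0.091 0.149]
0.018 55 [0.09  0.165]
0.027 61 [0.112 0.17 ]
0.036 18 [0.146 0.168]
```

```bash
for i in 1 2 3; do python3 -m inch '{"rows":[[0.04,0,0,0,0]]}' | sed -n 2p; done
```

```text
tool_pos: [0.5728, 0.0045, 0.1113]
tool_pos: [0.5728, 0.0043, 0.1114]
tool_pos: [0.5729, 0.004, 0.1114]
```

Scaled: 0.03 m is 0.6, 0.001 m is 0.02.

```bash
python3 -m inch '{"rows":[[0.04,0.02,0.02,0,0],[0.04,0,0,0.6,0],[0.04,0,0,0.5,0],[0.04,0,0,0,0],[0.04,0,0,0,0]]}'; python3 -m inch '{"rows":[[0.04,0,0,0.12,0],[0.04,0,0,0.12,0],[0.04,0,0,0,0]]}'
```

```text
t: 24.6
tool_pos: [0.5734, 0.0022, 0.0564]
orientation: [-3.14, 0.091, 0.002]
force: [0.2, 0.1, 0.1]
opening: 0.0578
gripper_force: 30.0
t: 24.9
tool_pos: [0.5737, 0.0022, 0.0442]
orientation: [-3.14, 0.091, 0.0]
force: [0.1, -0.8, -1.0]
opening: 0.0579
gripper_force: 30.0
```

Scaled: 0.006 m is 0.12, 0.004 m is 0.08.

```bash
python3 -m inch '{"rows":[[0.04,0,-0.01,0.12,0],[0.04,0,0,0.12,0],[0.04,0,0,0.08,0],[0.04,0,0,0,0]]}';python3 -m inch '{"rows":[[0.04,0,0,0.02,0],[0.04,0,0,0,0]]}'
```

```text
t: 25.3
tool_pos: [0.573, 0.0028, 0.0273]
orientation: [-3.14, 0.091, 0.003]
force: [-1.0, 0.2, -0.2]
opening: 0.0578
gripper_force: 30.0
t: 25.5
tool_pos: [0.5739, 0.0027, 0.0275]
orientation: [-3.14, 0.091, -0.0]
force: [-0.8, 0.6, -1.1]
opening: 0.0577
gripper_force: 30.0
```

Scaled: -0.05 m is -1, -0.02 m is -0.4.

```bash
python3 -m inch '{"rows":[[0.07,0,0,0.02,0],[0.093,0,0,0,0],[0.093,0,0,0,0],[0.093,0,0,-0.4,0],[0.093,0,0,-1,0],[0.093,0,0,-1,0],[0.093,0,0,-1,0],[0.093,0,0,0,0],[0.093,0,0,0,0]]}' 20
python3 - <<'E'
from h import *
c,W=cam('wrist'); goto(.4231,.1984,None,97)
rect(W,.05,.07,.55,.62,-.06,.06,'A+end');rect(W,.05,.07,.35,.48,.12,.27,'B'); 
P=W.reshape(-1,3);k=(abs(P[:,1]-.003)<.02)&(P[:,0]>.5)&(P[:,0]<.62);Q=P[k]
for x in np.arange(.54,.61,.003):
    m=(Q[:,0]>x)&(Q[:,0]<x+.003); print(round(x,3),np.round(np.median(Q[m][:,2]),3) if m.any() else None,end='; ')
E
```

```text
t: 26.4
tool_pos: [0.5753, 0.0026, 0.1988]
orientation: [3.14, -0.091, 0.007]
force: [-0.2, 0.0, -1.3]
opening: 0.0929
gripper_force: 0.0
t 26.45 p [0.5739 0.0027 0.1965] X [ 0.998 -0.058  0.001] Y [-0.058 -0.998  0.   ] Z [ 0.001 -0.    -1.   ] F [-0.7  0.  -0.5] op 0.0935 q [-0.08  0.06  1.57 -0.    1.5   1.54]
yawY -93.33 turn -0.1804 then go [-1.258e-01 -2.126e-01 -1.000e-04]
A+end n 2001 c 579.1 5.5 long 67.0 short 42.1 long-dir deg 86.7 z 0.063
B none
0.54 0.004; 0.543 None; 0.546 None; 0.549 None; 0.552 None; 0.555 0.063; 0.558 0.063; 0.561 0.063; 0.564 0.064; 0.567 0.064; 0.57 0.064; 0.573 0.064; 0.576 0.064; 0.579 0.063; 0.582 0.063; 0.585 0.06; 0.588 0.041; 0.591 0.059; 0.594 0.326; 0.597 0.33; 0.6 0.314; 0.603 0.313; 0.606 0.312; 0.609 -0.001;
```

Scaled: 0.04 m is 0.8, -0.036 m is -0.72, -0.09 rad / 3.1416 = -0.0286.

```bash
python3 -m inch '{"rows":[[0.093,0,0,0,-0.0286],[0.093,0,0,0,-0.0286],[0.093,-0.4,-0.7,0,0],[0.093,-0.42,-0.72,0,0],[0.093,-0.42,-0.7,0,0],[0.093,-0.42,-0.72,0,0],[0.093,-0.42,-0.7,0,0],[0.093,-0.42,-0.7,0,0],[0.093,0,0,0.8,0],[0.093,0,0,0.8,0],[0.093,0,0,0.6,0],[0.093,0,0,0,0],[0.093,0,0,0,0]]}' 20
python3 - <<'E'
from h import *
c,W=cam('wrist'); goto(.4231,.1984,.022,97)
rect(W,.05,.07,.35,.48,.12,.27,'B')
E
```

```text
t: 27.75
tool_pos: [0.4227, 0.1975, 0.0853]
orientation: [3.135, 0.191, -0.006]
force: [-0.3, 0.9, 1.3]
opening: 0.0931
gripper_force: 0.0
t 27.8 p [0.4241 0.1979 0.087 ] X [ 0.993  0.121 -0.   ] Y [ 0.121 -0.993  0.   ] Z [-0. -0. -1.] F [0.2 1.2 0. ] op 0.0931 q [ 0.33 -0.14  1.98  0.    1.31  1.78]
yawY -83.03 turn -0.0005 then go [-0.0009 -0.0006  0.065 ]
B n 3402 c 424.3 201.1 long 57.9 short 30.3 long-dir deg 97.3 z 0.059
```

Scaled: 0.035 m is 0.7, 0.03 m is 0.6.

```bash
python3 -m inch '{"rows":[[0.093,0,0,0.6,0],[0.093,0,0,0.7,0],[0.093,0,0,0,0],[0.04,0,0,0,0],[0.04,0,0,0,0],[0.04,0,0,0,0],[0.04,0,0,0,0],[0.04,0,0,0,0],[0.04,0,0,0,0]]}' 30;  python3 -c "
from h import *
st()"
python3 -m inch '{"rows":[[0.04,0,0,-0.6,0],[0.04,0,0,-0.6,0],[0.04,0,0,-0.7,0],[0.04,0,0,0,0.0286],[0.04,0,0,0,0.0286],[0.04,0,0,0,0],[0.04,0,0,0,0]]}' 30;  python3 - <<'E'
from h import *
goto(.5405,.0052,None,86.67)
E
```

```text
t: 28.7
tool_pos: [0.4247, 0.1982, 0.0223]
orientation: [-3.135, -0.191, -0.002]
force: [-0.9, -1.0, 6.4]
opening: 0.0577
gripper_force: 30.0
t 28.7 p [0.4247 0.1982 0.0223] X [0.993 0.122 0.001] Y [ 0.122 -0.993 -0.   ] Z [ 0.001  0.    -1.   ] F [-0.9 -1.   6.4] op 0.0577 q [ 0.33 -0.05  2.03  0.    1.17  1.78]
t: 29.4
tool_pos: [0.4237, 0.1978, 0.1161]
orientation: [3.14, -0.087, -0.001]
force: [-0.8, -0.3, -0.8]
opening: 0.0577
gripper_force: 30.0
t 29.4 p [0.4237 0.1978 0.1161] X [ 0.998 -0.056 -0.001] Y [-0.056 -0.998  0.   ] Z [-0.001 -0.    -1.   ] F [-0.8 -0.3 -0.8] op 0.0577 q [ 0.33 -0.17  1.95  0.    1.36  1.95]
yawY -93.18 turn 0.0026 then go [ 0.1278  0.1855 -0.    ]
```

Scaled: 0.031 m is 0.62, 0.03 m is 0.6, 0.0026 rad / 3.1416 = 0.0008.

```bash
python3 -m inch '{"rows":[[0.04,0,0,0,0.0008],[0.04,0.42,0.6,0,0],[0.04,0.42,0.62,0,0],[0.04,0.42,0.62,0,0],[0.04,0.42,0.62,0,0],[0.04,0.44,0.62,0,0],[0.04,0.44,0.62,0,0],[0.04,0,0,0.6,0],[0.04,0,0,0.5,0],[0.04,0,0,0,0],[0.04,0,0,0,0],[0.04,0,0,0,0]]}' 30;  python3 - <<'E'
from h import *
goto(.5405,.0052,.027,86.67)
E
```

```text
t: 30.6
tool_pos: [0.5403, 0.0057, 0.0612]
orientation: [-3.14, 0.094, 0.001]
force: [0.2, -0.1, -0.9]
opening: 0.0577
gripper_force: 30.0
t 30.6 p [0.5403 0.0057 0.0612] X [ 0.998 -0.06  -0.001] Y [-0.06  -0.998 -0.   ] Z [-0.001  0.    -1.   ] F [ 0.2 -0.1 -0.9] op 0.0577 q [-0.08  0.09  1.8   0.    1.25  1.55]
yawY -93.44 turn -0.002 then go [0.0002 0.0005 0.0342]
```

Scaled: 0.01 m is 0.2, 0.006 m is 0.12, -0.002 rad / 3.1416 = -0.0006.

```bash
python3 -m inch '{"rows":[[0.04,0,0.01,0.2,-0.0006],[0.04,0,0,0.12,0],[0.04,0,0,0.12,0],[0.04,0,0,0,0]]}';python3 -m inch '{"rows":[[0.04,0,0,0.12,0],[0.04,0,0,0.1,0],[0.04,0,0,0,0]]}'
```

```text
t: 31.0
tool_pos: [0.541, 0.0053, 0.0399]
orientation: [-3.14, 0.091, -0.002]
force: [-0.9, 0.5, -0.4]
opening: 0.0578
gripper_force: 30.0
t: 31.3
tool_pos: [0.5392, 0.0052, 0.0268]
orientation: [-3.14, 0.092, 0.004]
force: [0.4, -0.2, -1.1]
opening: 0.0578
gripper_force: 30.0
```

Scaled: -0.04 m is -0.8, -0.03 m is -0.6.

```bash
python3 -m inch '{"rows":[[0.07,0,0,0.02,0],[0.093,0,0,0,0],[0.093,0,0,0,0],[0.093,0,0,-0.4,0],[0.093,-0.4,0,-0.8,0],[0.093,-0.6,0,-0.8,0],[0.093,-0.6,0,-0.8,0],[0.093,0,0,-0.8,0],[0.093,0,0,0,0],[0.093,0,0,0,0]]}' 20
python3 - <<'E'
from h import *
s,R=st()
c,W=cam('wrist','w8.png'); np.savez('w8.npz',W=W)
P=W.reshape(-1,3);o=np.array([.5759,.0031]);d=R[:2,0];e=-R[:2,1]
a=(P[:,:2]-o)@d;b=(P[:,:2]-o)@e
k=abs(b)<.02
for x in np.arange(-.19,.03,.003):
    m=k&(a>x)&(a<x+.003); print(round(x,3),np.round(np.median(P[m][:,2]),3) if m.any() else None,end='; ')
E
```

```text
t: 32.3
tool_pos: [0.4617, 0.0096, 0.2091]
orientation: [3.14, -0.092, 0.006]
force: [0.0, -0.3, 0.1]
opening: 0.0928
gripper_force: 0.0
t 32.3 p [0.4617 0.0096 0.2091] X [ 0.998 -0.059  0.004] Y [-0.059 -0.998  0.   ] Z [ 0.004 -0.    -1.   ] F [ 0.  -0.3  0.1] op 0.0928 q [-0.09 -0.26  1.85 -0.    1.54  1.54]
-0.19 0.0; -0.187 -0.0; -0.184 None; -0.181 None; -0.178 0.035; -0.175 0.036; -0.172 0.037; -0.169 None; -0.166 None; -0.163 0.059; -0.16 0.059; -0.157 0.034; -0.154 0.004; -0.151 None; -0.148 None; -0.145 None; -0.142 None; -0.139 0.06; -0.136 0.06; -0.133 0.06; -0.13 0.06; -0.127 0.037; -0.124 0.033; -0.121 0.003; -0.118 0.003; -0.115 0.004; -0.112 0.003; -0.109 0.003; -0.106 0.004; -0.103 0.003; -0.1 0.003; -0.097 0.004; -0.094 0.338; -0.091 0.325; -0.088 0.325; -0.085 0.323; -0.082 0.003; -0.079 None; -0.076 0.055; -0.073 0.057; -0.07 0.058; -0.067 0.06; -0.064 0.062; -0.061 0.064; -0.058 0.066; -0.055 0.067; -0.052 0.069; -0.049 0.068; -0.046 0.064; -0.043 0.059; -0.04 0.053; -0.037 0.049; -0.034 0.044; -0.031 0.039; -0.028 0.034; -0.025 0.028; -0.022 0.023; -0.019 0.057; -0.016 0.064; -0.013 0.063; -0.01 0.064; -0.007 0.063; -0.004 0.063; -0.001 0.063; 0.002 0.064; 0.005 0.063; 0.008 0.063; 0.011 0.062; 0.014 None; 0.017 0.053; 0.02 0.059; 0.023 0.059; 0.026 None; 0.029 None;
```

View pics/w8.png

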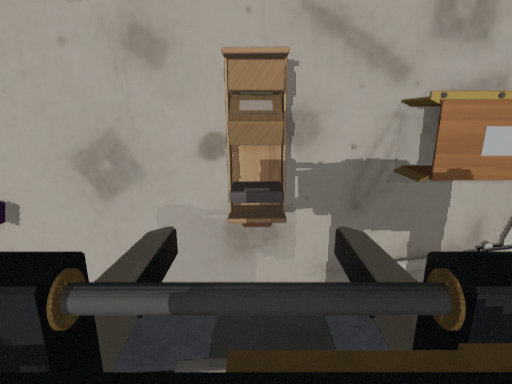

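B looks tilted towards the stop. It may be rocking or it may have been knocked, so I let time pass and look again.

```bash
python3 -m inch '{"rows":[[0.093,0,0,0,0],[0.093,0,0,0,0],[0.093,0,0,0,0],[0.093,0,0,0,0],[0.093,0,0,0,0]]}' 20
cat >> h.py <<'E'
def prof(o=(.5759,.0031),lo=-.19,hi=.03,st_=.003,camn='wrist',w=.02,ang=-3.35):
    c,W=cam(camn); P=W.reshape(-1,3); t=np.radians(ang); d=np.array([np.cos(t),np.sin(t)]); e=np.array([-d[1],d[0]])
    a=(P[:,:2]-o)@d;b=(P[:,:2]-o)@e; k=(abs(b)<w)&(P[:,2]<.1)
    for x in np.arange(lo,hi,st_):
        m=k&(a>x)&(a<x+st_); print(round(x*1e3),round(np.median(P[m][:,2])*1e3) if m.any() else '-',end='; ')
    print(); return c,W
E
python3 -c "
from h import *
c,W=prof(lo=-.15); cv2.imwrite('pics/w9.png',c['image'][:,:,::-1])"
```

```text
t: 32.85
tool_pos: [0.4605, 0.0097, 0.2071]
orientation: [-3.14, 0.092, 0.001]
force: [-0.2, -0.2, 0.7]
opening: 0.0929
gripper_force: 0.0
-150 -; -147 -; -144 -; -141 58; -138 60; -135 60; -132 60; -129 60; -126 36; -123 4; -120 3; -117 3; -114 4; -111 4; -108 3; -105 3; -102 3; -99 4; -96 4; -93 3; -90 4; -87 3; -84 3; -81 3; -78 -; -75 56; -72 57; -69 59; -66 61; -63 63; -60 64; -57 66; -54 68; -51 69; -48 67; -45 62; -42 57; -39 51; -36 47; -33 42; -30 37; -27 31; -24 27; -21 24; -18 63; -15 63; -12 64; -9 64; -6 63; -3 63; 0 63; 3 63; 6 64; 9 63; 12 -; 15 46; 18 59; 21 59; 24 -; 27 -;
```

Scaled: 0.04 m is 0.8, 0.03 m is 0.6.

```bash
python3 -c "
from h import *
goto(.4436,.0108,.026,86.67)"; python3 -m inch '{"rows":[[0.093,-0.34,0,0.6,0],[0.093,0,0,0.8,0],[0.093,0,0,0.8,0],[0.093,0,0,0.8,0],[0.093,0,0,0.4,0],[0.093,0,0,0,0],[0.093,0,0,0,0]]}' 20;python3 -c "
from h import *
goto(.4436,.0108,.026,86.67);tips()"
```

```text
t 32.9 p [0.4606 0.0097 0.2072] X [ 0.998 -0.059 -0.   ] Y [-0.059 -0.998  0.   ] Z [-0.  0. -1.] F [ 0.9  0.4 -0. ] op 0.0928 q [-0.09 -0.26  1.85 -0.    1.54  1.54]
yawY -93.37 turn -0.0007 then go [-1.690e-02 -1.000e-04  1.812e-01]
t: 33.6
tool_pos: [0.4438, 0.0107, 0.038]
orientation: [-3.14, 0.092, 0.0]
force: [-0.2, -0.4, 0.9]
opening: 0.0932
gripper_force: 0.0
t 33.6 p [0.4438 0.0107 0.038 ] X [ 0.998 -0.059 -0.   ] Y [-0.059 -0.998 -0.   ] Z [-0.  0. -1.] F [-0.2 -0.4  0.9] op 0.0932 q [-0.09 -0.15  2.08  0.    1.21  1.54]
yawY -93.37 turn -0.0007 then go [-0.0002 -0.0001  0.012 ]
t 33.6 p [0.4438 0.0107 0.038 ] X [ 0.998 -0.059 -0.   ] Y [-0.059 -0.998 -0.   ] Z [-0.  0. -1.] F [-0.2 -0.4  0.9] op 0.0932 q [-0.09 -0.15  2.08  0.    1.21  1.54]
finger -1 249 zmin [0.053 0.055 0.055 0.055] pos [0.443 0.07  0.094]
finger 1 208 zmin [0.052 0.052 0.052 0.054] pos [ 0.435 -0.04   0.103]
```

Scaled: 0.011 m is 0.22.

```bash
python3 -m inch '{"rows":[[0.093,0,0,0.22,0],[0.093,0,0,0,0],[0.04,0,0,0,0],[0.04,0,0,0,0],[0.04,0,0,0,0],[0.04,0,0,0,0],[0.04,0,0,0,0]]}' 20
python3 -m inch '{"rows":[[0.04,0.16,0,0,0],[0.04,0.16,0,0,0],[0.04,0.16,0,0,0],[0.04,0.16,0,0,0],[0.04,0.12,0,0,0],[0.04,0,0,0,0]]}'
python3 -m inch '{"rows":[[0.04,0.1,0,0,0],[0.04,0.1,0,0,0],[0.04,0.1,0,0,0],[0.04,0.1,0,0,0],[0.04,0,0,0,0]]}'
python3 -c "
from h import *
prof(lo=-.1)"
```

```text
t: 34.35
tool_pos: [0.4438, 0.0106, 0.0266]
orientation: [3.14, -0.092, 0.0]
force: [0.1, 0.0, 2.0]
opening: 0.0608
gripper_force: 20.0
t: 34.95
tool_pos: [0.4828, 0.0083, 0.0266]
orientation: [3.14, -0.092, 0.002]
force: [1.2, -1.5, 2.2]
opening: 0.0608
gripper_force: 20.0
t: 35.45
tool_pos: [0.5024, 0.0073, 0.0266]
orientation: [3.14, -0.092, 0.002]
force: [1.1, -0.1, 3.6]
opening: 0.0613
gripper_force: 20.0
-100 -; -97 -; -94 -; -91 -; -88 -; -85 -; -82 58; -79 60; -76 60; -73 60; -70 60; -67 59; -64 61; -61 62; -58 63; -55 64; -52 65; -49 66; -46 67; -43 68; -40 69; -37 67; -34 59; -31 51; -28 44; -25 35; -22 27; -19 62; -16 63; -13 63; -10 64; -7 63; -4 64; -1 64; 2 63; 5 64; 8 64; 11 63; 14 -; 17 53; 20 59; 23 59; 26 -; 29 -;
```

Scaled: 0.004 m is 0.08.

```bash
python3 -m inch '{"rows":[[0.04,0.08,0,0,0],[0.04,0.08,0,0,0],[0.04,0.08,0,0,0],[0.04,0.08,0,0,0],[0.04,0,0,0,0],[0.04,0,0,0,0]]}'
python3 -c "
from h import *
st();prof(lo=-.1)"
```

```text
t: 36.1
tool_pos: [0.5178, 0.0064, 0.0266]
orientation: [-3.14, 0.092, -0.001]
force: [0.9, -1.3, 2.8]
opening: 0.0609
gripper_force: 20.0
t 36.1 p [0.5178 0.0064 0.0266] X [ 0.998 -0.059  0.001] Y [-0.059 -0.998 -0.   ] Z [ 0.001 -0.    -1.   ] F [ 0.9 -1.3  2.8] op 0.0609 q [-0.09  0.07  1.89  0.    1.18  1.54]
-100 4; -97 4; -94 4; -91 -; -88 -; -85 -; -82 -; -79 -; -76 -; -73 -; -70 -; -67 -; -64 60; -61 60; -58 60; -55 60; -52 58; -49 62; -46 63; -43 64; -40 64; -37 64; -34 63; -31 63; -28 64; -25 63; -22 64; -19 63; -16 63; -13 63; -10 63; -7 64; -4 63; -1 63; 2 64; 5 63; 8 64; 11 63; 14 4; 17 59; 20 59; 23 59; 26 0; 29 -1;
```

Scaled: 0.003 m is 0.06, 0.002 m is 0.04.

```bash
python3 -m inch '{"rows":[[0.04,0.06,0,0,0],[0.04,0.04,0,0,0],[0.04,0,0,0,0]]}' | sed -n '2p;4p'
python3 -m inch '{"rows":[[0.04,0.04,0,0,0],[0.04,0.04,0,0,0],[0.04,0,0,0,0]]}'| sed -n '2p;4p'
python3 -m inch '{"rows":[[0.04,0.04,0,0,0],[0.04,0,0,0,0]]}'| sed -n '2p;4p'
python3 -c "
from h import *
st();prof(lo=-.06,st_=.002)"
```

```text
tool_pos: [0.5224, 0.0061, 0.0266]
force: [0.0, -0.7, 6.0]
tool_pos: [0.5259, 0.0059, 0.0266]
force: [-2.5, -0.2, 7.6]
tool_pos: [0.5271, 0.0059, 0.0266]
force: [-7.5, 0.6, 12.4]
t 36.95 p [0.5271 0.0059 0.0266] X [ 0.998 -0.059 -0.003] Y [-0.059 -0.998 -0.   ] Z [-0.003  0.    -1.   ] F [-7.5  0.6 12.4] op 0.0609 q [-0.09  0.1   1.86 -0.    1.18  1.54]
-60 -; -58 -; -56 59; -54 60; -52 60; -50 60; -48 60; -46 60; -44 60; -42 60; -40 63; -38 64; -36 64; -34 63; -32 63; -30 64; -28 63; -26 64; -24 63; -22 63; -20 63; -18 64; -16 64; -14 63; -12 63; -10 63; -8 64; -6 64; -4 64; -2 64; 0 63; 2 63; 4 64; 6 64; 8 63; 10 64; 12 64; 14 63; 16 63; 18 62; 20 59; 22 59; 24 59; 26 -1; 28 -1;
```

Scaled: -0.04 m is -0.8, -0.03 m is -0.6, -0.15 rad / 3.1416 = -0.0477.

```bash
python3 -m inch '{"rows":[[0.04,-0.02,0,0,0],[0.07,0,0,0,0],[0.093,0,0,0,0],[0.093,0,0,0,0],[0.093,0,0,-0.6,0],[0.093,0,0,-0.8,0],[0.093,-0.34,0,-0.6,0],[0.093,0,0,0,-0.0446],[0.093,0,0,0,-0.0477],[0.093,0,0,0,-0.0477],[0.093,0,0,0,-0.0477],[0.093,0,0,0,-0.0477],[0.093,0,0,0,-0.0477],[0.093,0,0,0,-0.0477],[0.093,0,0,0,-0.0477],[0.093,0,0,0,-0.0477],[0.093,0,0,0,-0.0477],[0.093,0,0,0,-0.0477],[0.093,0,0,0,-0.0477],[0.093,0,0,0,-0.0477]]}' 20
python3 -m inch '{"rows":[[0.093,0,0,0,-0.0477],[0.093,0,0,0,-0.0477],[0.093,0,0,0,-0.0477],[0.093,0,0,0,-0.0477],[0.093,0,0,0,-0.0477],[0.093,0,0,0,-0.0477],[0.093,0,0,0,-0.0477],[0.093,0,0,0,-0.0477],[0.093,0,0,0,0],[0.093,0,0,0,0]]}'
python3 -c "
from h import *
goto(.51,.0069,-.006,86.67)
c,W=cam('wrist')
rect(W,.028,.07,.38,.65,-.06,.06,'tray')
prof(lo=-.18,st_=.003,camn='top')
cv2.imwrite('pics/w10.png',c['image'][:,:,::-1])
"
```

```text
t: 39.0
tool_pos: [0.5102, 0.0068, 0.126]
orientation: [-1.843, -2.543, 0.001]
force: [-0.5, -0.1, 0.1]
opening: 0.093
gripper_force: 0.0
t: 40.0
tool_pos: [0.5103, 0.0068, 0.1262]
orientation: [-0.102, -3.139, -0.0]
force: [-0.2, 0.8, 0.1]
opening: 0.093
gripper_force: 0.0
t 40.0 p [0.5103 0.0068 0.1262] X [-0.998  0.065  0.001] Y [0.065 0.998 0.   ] Z [-0.001  0.    -1.   ] F [-0.2  0.8  0.1] op 0.093 q [-0.09 -0.06  1.83  0.    1.37 -1.59]
yawY 86.27 turn -0.0069 then go [3.000e-04 1.000e-04 1.322e-01]
tray n 7954 c 498.4 9.4 long 194.9 short 68.3 long-dir deg 176.8 z 0.06
-180 0; -177 0; -174 33; -171 35; -168 36; -165 36; -162 55; -159 60; -156 59; -153 4; -150 3; -147 2; -144 3; -141 1; -138 3; -135 4; -132 3; -129 4; -126 3; -123 2; -120 2; -117 3; -114 3; -111 4; -108 4; -105 2; -102 4; -99 3; -96 3; -93 3; -90 3; -87 3; -84 3; -81 5; -78 3; -75 3; -72 4; -69 3; -66 2; -63 -; -60 -; -57 -; -54 -; -51 -; -48 -; -45 -; -42 -; -39 -; -36 -; -33 -; -30 -; -27 -; -24 -; -21 -; -18 -; -15 -; -12 -; -9 -; -6 -; -3 -; 0 -; 3 -; 6 -; 9 -; 12 -; 15 -; 18 -; 21 -; 24 -; 27 -;
```

Units first: shifts go in shares of 50 mm and turns go in shares of pi rad. So 0.04 m is 0.8, 0.01 m is 0.2, -0.007 rad / 3.1416 = -0.0022.

```bash
python3 -m inch '{"rows":[[0.093,0,0,0.8,-0.0022],[0.093,0,0,0.8,0],[0.093,0,0,0.8,0],[0.093,0,0,0.2,0],[0.093,0,0,0,0],[0.06,0,0,0,0],[0.06,0,0,0,0],[0.06,0,0,0,0],[0.06,0,0,0,0],[0.06,0,0,0,0]]}' 40
python3 -m inch '{"rows":[[0.06,0,0,0,0.0226],[0.06,0,0,0,0.0318],[0.06,0,0,0,0.0318],[0.06,0,0,0,0.0318],[0.06,0,0,0,0.0318],[0.06,0,0,0,0.0318],[0.06,0,0,0,0.0318],[0.06,0,0,0,0.0318],[0.06,0,0,0,0.0318],[0.06,0,0,0,0.0318],[0.06,0,0,0,0.0318],[0.06,0,0,0,0.0318],[0.06,0,0,0,0.0318],[0.06,0,0,0,0.0318],[0.06,0,0,0,0.0318],[0.06,0,0,0,0.0318],[0.06,0,0,0,0],[0.06,0,0,0,0]]}' 40
python3 -c "
from h import *
togo(.2,0)
prof(o=(.51,.0069),lo=-.1,hi=.1,camn='wrist',ang=86.67)"
```

```text
t: 41.1
tool_pos: [0.5119, 0.0067, -0.0019]
orientation: [0.084, 3.138, -0.0]
force: [-0.6, 0.1, 7.1]
opening: 0.0676
gripper_force: 40.0
t: 42.9
tool_pos: [0.512, 0.0064, -0.0019]
orientation: [2.279, 2.159, 0.003]
force: [0.5, 0.3, 6.8]
opening: 0.0669
gripper_force: 40.0
t 42.9 p [ 0.512   0.0064 -0.0019] X [ 0.054  0.999 -0.   ] Y [ 0.999 -0.054  0.003] Z [ 0.003 -0.    -1.   ] F [0.5 0.3 6.8] op 0.0669 q [-0.09  0.1   1.92 -0.    1.12 -0.03]
go [ 0.0159 -0.0048 -0.    ] yaw X 86.89 sleeve-frame pos [ 0.1841 -0.0048]
-100 -; -97 -; -94 -; -91 -; -88 -; -85 -; -82 -; -79 -; -76 -; -73 -; -70 -; -67 -; -64 -; -61 -; -58 -; -55 -; -52 -; -49 -; -46 -; -43 -; -40 -; -37 -; -34 -; -31 63; -28 64; -25 63; -22 61; -19 60; -16 60; -13 61; -10 25; -7 10; -4 3; -1 4; 2 4; 5 4; 8 4; 11 4; 14 4; 17 4; 20 4; 23 4; 26 4; 29 4; 32 4; 35 4; 38 4; 41 4; 44 4; 47 4; 50 4; 53 4; 56 4; 59 4; 62 4; 65 4; 68 4; 71 3; 74 4; 77 4; 80 4; 83 3; 86 4; 89 4; 92 50; 95 60; 98 57;
```

Scaled: -0.02 m is -0.4, -0.015 m is -0.3, 0.002 rad / 3.1416 = 0.0006.

```bash
python3 -m inch '{"rows":[[0.06,0,-0.04,0,0],[0.06,0,-0.04,0,0],[0.06,-0.3,0,0,0.0006],[0.06,-0.4,0,0,0],[0.06,-0.4,0,0,0],[0.06,-0.4,0,0,0],[0.06,-0.1,0,0,0],[0.06,0,0,0,0],[0.06,0,0,0,0]]}' 40
python3 -c "
from h import *
togo(.035,-.0008)
c,W=cam('wrist'); P=W.reshape(-1,3);S=sl(P)
def wid(x0,x1,z0,z1,n):
    k=(P[:,2]>z0)&(P[:,2]<z1)&(S[:,0]>x0)&(S[:,0]<x1)&(abs(S[:,1])<.06); q=S[k][:,1]
    print(n,k.sum(),np.round([q.min(),q.max(),(q.min()+q.max())/2],4) if k.any() else '')
wid(-.14,-.01,.068,.08,'sleeve'); wid(.011,.03,.05,.067,'tray end')
wid(.03,.08,.03,.067,'tray'); wid(.12,.21,.03,.067,'tray far'); wid(-.01,.009,.03,.068,'flares')
b=cv2.resize(c['image'][:,:,::-1],(512,384)); cv2.imwrite('pics/w11.png',b)
"
```

```text
t: 43.85
tool_pos: [0.5033, -0.0737, -0.0019]
orientation: [2.282, 2.156, 0.002]
force: [-0.0, -2.7, 11.0]
opening: 0.0677
gripper_force: 40.0
t 43.85 p [ 0.5033 -0.0737 -0.0019] X [ 0.056  0.998 -0.001] Y [ 0.998 -0.056  0.002] Z [ 0.002 -0.001 -1.   ] F [-0.  -2.7 11. ] op 0.0677 q [-0.25  0.09  1.93 -0.    1.12 -0.19]
go [-0.0686  0.      0.0001] yaw X 86.77 sleeve-frame pos [ 0.1036 -0.0007]
sleeve 0 
tray end 0 
tray 1115 [-0.0299  0.0283 -0.0008]
tray far 8475 [-0.035   0.0334 -0.0008]
flares 0
```

View pics/w11.png

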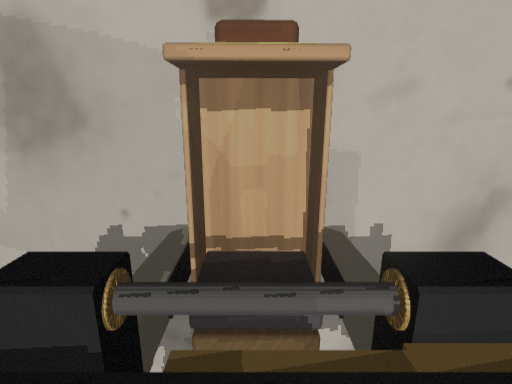

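The tray's lateral offset is -0.8 mm and its yaw matches, with the pull (256,32) outward. Inserting.

Scaled: -0.01 m is -0.2.

```bash
python3 -m inch '{"rows":[[0.06,-0.2,0,0,0],[0.06,-0.2,0,0,0],[0.06,-0.2,0,0,0],[0.06,0,0,0,0]]}' 40;python3 -m inch '{"rows":[[0.06,-0.2,0,0,0],[0.06,-0.2,0,0,0],[0.06,-0.2,0,0,0],[0.06,-0.16,0,0,0],[0.06,0,0,0,0]]}' 40
python3 -c "
from h import *
togo(.035,-.0008)"
```

```text
t: 44.3
tool_pos: [0.5016, -0.1033, -0.0019]
orientation: [2.282, 2.157, 0.003]
force: [-0.2, 2.0, 12.3]
opening: 0.0678
gripper_force: 40.0
t: 44.8
tool_pos: [0.4995, -0.1411, -0.0019]
orientation: [2.282, 2.157, 0.003]
force: [0.6, 1.8, 12.3]
opening: 0.0673
gripper_force: 40.0
t 44.8 p [ 0.4995 -0.1411 -0.0019] X [0.056 0.998 0.   ] Y [ 0.998 -0.056  0.002] Z [ 0.002  0.    -1.   ] F [ 0.6  1.8 12.3] op 0.0673 q [-0.37  0.12  1.9   0.    1.12 -0.32]
go [-0.0011 -0.     -0.    ] yaw X 86.79 sleeve-frame pos [ 0.0361 -0.0008]
```

Scaled: 0.02 m is 0.4, 0.014 m is 0.28.

```bash
python3 -m inch '{"rows":[[0.093,0,0,0,0],[0.093,0,0,0,0],[0.093,0,0,0,0],[0.093,0.4,0,0,0],[0.093,0.4,0,0,0],[0.093,0.4,0,0,0],[0.093,0.28,0,0,0],[0.093,0,0,0,0],[0.06,0,0,0,0],[0.06,0,0,0,0],[0.06,0,0,0,0],[0.06,0,0,0,0]]}' 40
python3 -m inch '{"rows":[[0.06,-0.2,0,0,0],[0.06,-0.3,0,0,0],[0.06,-0.3,0,0,0],[0.06,-0.3,0,0,0],[0.06,-0.2,0,0,0],[0.06,0,0,0,0]]}' 40
python3 -c "
from h import *
togo(.027,-.0008)"
```

```text
t: 46.0
tool_pos: [0.5026, -0.0675, -0.0035]
orientation: [2.283, 2.158, 0.0]
force: [0.7, -0.7, -0.2]
opening: 0.0676
gripper_force: 40.0
t: 46.6
tool_pos: [0.4987, -0.1342, -0.0035]
orientation: [2.284, 2.156, -0.001]
force: [-0.6, -3.2, 0.7]
opening: 0.0676
gripper_force: 40.0
t 46.6 p [ 0.4987 -0.1342 -0.0035] X [ 0.058  0.998 -0.001] Y [ 0.998 -0.058  0.   ] Z [ 0.    -0.001 -1.   ] F [-0.6 -3.2  0.7] op 0.0676 q [-0.36  0.12  1.91 -0.    1.12 -0.3 ]
go [-0.016   0.0012  0.    ] yaw X 86.7 sleeve-frame pos [0.043  0.0004]
```

Scaled: -0.006 m is -0.12, -0.005 m is -0.1.

```bash
python3 -m inch '{"rows":[[0.06,-0.12,0,0,0],[0.06,-0.1,0,0,0],[0.06,0,0,0,0]]}' 40|sed -n '2p;4p'
python3 -m inch '{"rows":[[0.06,-0.04,0,0,0],[0.06,-0.02,0,0,0],[0.06,0,0,0,0]]}' 40|sed -n '2p;4p'
python3 - <<'E'
from h import *
c,W=cam('wrist');P=W.reshape(-1,3);S=sl(P)
k=(P[:,2]>.054)&(P[:,2]<.066)&(S[:,0]>.02)&(S[:,0]<.12)&(abs(S[:,1])<.04)
print(S[k].min(0),S[k].max(0),k.sum()); togo(.027,0)
E
```

```text
tool_pos: [0.4983, -0.1434, -0.0035]
force: [1.0, -2.6, 0.6]
tool_pos: [0.4982, -0.1455, -0.0035]
force: [0.2, 3.3, 2.4]
[ 0.03372939 -0.03991645] [0.0582424  0.03999022] 3531
t 47.25 p [ 0.4982 -0.1455 -0.0035] X [0.055 0.998 0.   ] Y [ 0.998 -0.055  0.   ] Z [ 0.  0. -1.] F [-0.4  3.2  2.9] op 0.0677 q [-0.38  0.12  1.9   0.    1.12 -0.33]
go [-0.0046  0.0002 -0.    ] yaw X 86.83 sleeve-frame pos [0.0316 0.0003]
```

Scaled: -0.002 m is -0.04.

```bash
for i in 1; do python3 -m inch '{"rows":[[0.06,-0.04,0,0,0],[0.06,0,0,0,0]]}' 40|sed -n '2p;4p'; python3 -m inch '{"rows":[[0.06,-0.04,0,0,0],[0.06,0,0,0,0]]}' 40|sed -n '2p;4p'; python3 -m inch '{"rows":[[0.06,-0.02,0,0,0],[0.06,0,0,0,0]]}' 40|sed -n '2p;4p'; done
```

```text
tool_pos: [0.498, -0.1479, -0.0035]
force: [-0.3, 4.0, 1.6]
tool_pos: [0.4979, -0.15, -0.0035]
force: [0.8, 2.2, 1.8]
tool_pos: [0.4978, -0.1509, -0.0035]
force: [-0.4, 2.6, 2.5]
```

```bash
python3 - <<'E'
from h import *
c,W=cam('wrist');P=W.reshape(-1,3);S=sl(P)
k=(abs(S[:,1])<.015)
for x in np.arange(.012,.075,.002):
    m=k&(S[:,0]>x)&(S[:,0]<x+.002); print(round(x*1e3),round(np.median(P[m][:,2])*1e3) if m.any() else '-',end='; ')
E
```

```text
12 3; 14 4; 16 4; 18 4; 20 4; 22 -; 24 -; 26 -; 28 -; 30 -; 32 -; 34 -; 36 -; 38 -; 40 -; 42 -; 44 59; 46 59; 48 122; 50 125; 52 54; 54 112; 56 111; 58 109; 60 36; 62 36; 64 31; 66 0; 68 -1; 70 -1; 72 -1; 74 -1;
```

Scaled: -0.002 m is -0.04.

```bash
for r in 1; do python3 -m inch '{"rows":[[0.06,-0.04,0,0,0],[0.06,0,0,0,0]]}' 40|sed -n '2p;4p'; python3 -m inch '{"rows":[[0.06,-0.02,0,0,0],[0.06,0,0,0,0]]}' 40|sed -n '2p;4p'; python3 -m inch '{"rows":[[0.06,-0.02,0,0,0],[0.06,0,0,0,0]]}' 40|sed -n '2p;4p';python3 -m inch '{"rows":[[0.06,-0.02,0,0,0],[0.06,0,0,0,0]]}' 40|sed -n '2p;4p'; done
```

```text
tool_pos: [0.4977, -0.153, -0.0035]
force: [-0.1, 2.8, 2.3]
tool_pos: [0.4977, -0.1539, -0.0035]
force: [1.4, 2.3, 3.0]
tool_pos: [0.4976, -0.1548, -0.0035]
force: [1.2, 4.1, 3.5]
tool_pos: [0.4975, -0.1559, -0.0035]
force: [0.1, 3.4, 3.4]
```

Scaled: -0.04 m is -0.8.

```bash
python3 -m inch '{"rows":[[0.093,0,0,0,0],[0.093,0,0,0,0],[0.093,0,0,0,0],[0.093,0,0,-0.8,0],[0.093,0,0,-0.8,0],[0.093,0.8,0,-0.8,0],[0.093,0.8,0,-0.8,0],[0.03,0,0,0,0],[0.0,0,0,0,0],[0.0,0,0,0,0],[0.0,0,0,0,0],[0.0,0,0,0,0]]}' 20
python3 - <<'E'
from h import *
togo(.08,0)
c,W=cam('wrist','w12.png');P=W.reshape(-1,3);S=sl(P)
k=(abs(S[:,1])<.015)
for x in np.arange(-.02,.075,.002):
    m=k&(S[:,0]>x)&(S[:,0]<x+.002); print(round(x*1e3),round(np.median(P[m][:,2])*1e3) if m.any() else '-',end='; ')
k=(P[:,2]>.054)&(P[:,2]<.066)&(S[:,0]>.03)&(S[:,0]<.07)&(abs(S[:,1])<.04)
print(cv2.minAreaRect(S[k].astype(np.float32)*1000))
E
```

```text
t: 49.9
tool_pos: [0.5005, -0.0857, 0.1456]
orientation: [-2.282, -2.156, 0.002]
force: [-0.1, 0.5, 0.7]
opening: 0.0576
gripper_force: 0.0
t 49.9 p [ 0.5005 -0.0857  0.1456] X [0.057 0.998 0.   ] Y [ 0.998 -0.057 -0.003] Z [-0.003  0.001 -1.   ] F [-0.1  0.5  0.7] op 0.0576 q [-0.27 -0.08  1.81 -0.    1.41 -0.21]
go [-0.0115  0.0014 -0.    ] yaw X 86.75 sleeve-frame pos [0.0915 0.0014]
-20 3; -18 4; -16 3; -14 4; -12 3; -10 3; -8 3; -6 4; -4 3; -2 4; 0 3; 2 3; 4 3; 6 3; 8 4; 10 3; 12 3; 14 4; 16 -; 18 -; 20 -; 22 -; 24 -; 26 -; 28 -; 30 -; 32 -; 34 -; 36 -; 38 -; 40 59; 42 59; 44 59; 46 49; 48 36; 50 36; 52 35; 54 36; 56 18; 58 35; 60 29; 62 -1; 64 -1; 66 -1; 68 -1; 70 -1; 72 -1; 74 0; ((44.349609375, 0.663177490234375), (7.269678115844727, 67.73280334472656), 0.22260549664497375)
```

View pics/w12.png

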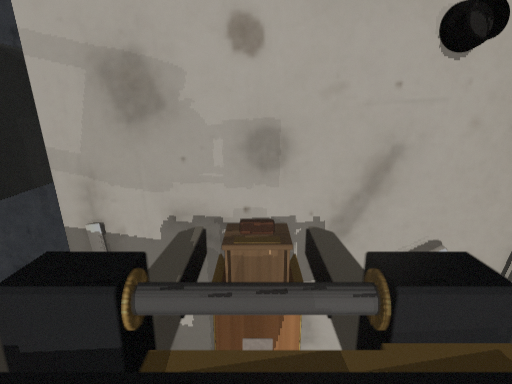

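Scaled: 0.04 m is 0.8, 0.03 m is 0.6.

```bash
python3 -m inch '{"rows":[[0.0,0.06,0.02,0.6,0],[0.0,0,0,0.8,0],[0.0,0,0,0.8,0],[0.0,0,0,0.6,0],[0.0,0,0,0,0],[0.0,-0.1,0,0,0],[0.0,-0.1,0,0,0],[0.0,-0.1,0,0,0],[0.0,-0.06,0,0,0],[0.0,0,0,0,0]]}' 20
python3 -c "
from h import *
togo(.068,0)"
python3 -m inch '{"rows":[[0.0,-0.04,0,0,0],[0.0,0,0,0,0]]}'|sed -n '2p;4p'; python3 -m inch '{"rows":[[0.0,-0.04,0,0,0],[0.0,0,0,0,0]]}'|sed -n '2p;4p';python3 -m inch '{"rows":[[0.0,-0.04,0,0,0],[0.0,0,0,0,0]]}'|sed -n '2p;4p'
```

```text
t: 50.95
tool_pos: [0.5024, -0.1011, 0.0082]
orientation: [2.282, 2.157, 0.001]
force: [0.5, 0.7, -0.4]
opening: 0.0005
gripper_force: 0.0
t 50.95 p [ 0.5024 -0.1011  0.0082] X [ 0.056  0.998 -0.001] Y [ 0.998 -0.056  0.002] Z [ 0.002 -0.001 -1.   ] F [ 0.5  0.7 -0.4] op 0.0005 q [-0.3   0.09  1.91 -0.    1.14 -0.24]
go [-0.0082 -0.0014  0.    ] yaw X 86.77 sleeve-frame pos [ 0.0762 -0.0014]
tool_pos: [0.5016, -0.1024, 0.0073]
force: [0.2, -0.4, 0.1]
tool_pos: [0.5013, -0.1043, 0.0071]
force: [-0.5, 0.2, -0.5]
tool_pos: [0.5013, -0.1063, 0.0071]
force: [0.8, -0.2, -0.8]
```

Scaled: -0.002 m is -0.04.

```bash
for i in 1; do python3 -m inch '{"rows":[[0.0,-0.04,0,0,0],[0.0,0,0,0,0]]}'|sed -n '2p;4p'; python3 -m inch '{"rows":[[0.0,-0.03,0,0,0],[0.0,0,0,0,0]]}'|sed -n '2p;4p';python3 -m inch '{"rows":[[0.0,-0.03,0,0,0],[0.0,0,0,0,0]]}'|sed -n '2p;4p';python3 -m inch '{"rows":[[0.0,-0.03,0,0,0],[0.0,0,0,0,0]]}'|sed -n '2p;4p'; done
```

```text
tool_pos: [0.5012, -0.1084, 0.0072]
force: [-0.1, 0.5, -0.6]
tool_pos: [0.5011, -0.1098, 0.0071]
force: [-0.1, 0.6, 0.5]
tool_pos: [0.5011, -0.1106, 0.0071]
force: [0.4, 4.8, 0.9]
tool_pos: [0.5011, -0.1106, 0.0072]
force: [1.1, 11.4, 2.2]
```

Scaled: -0.05 m is -1, 0.03 m is 0.6.

```bash
python3 -m inch '{"rows":[[0.0,0.2,0,0,0],[0.0,0.6,0,0,0],[0.0,0.8,0,-0.8,0],[0.0,0.8,0,-1,0],[0.0,0.8,0,-1,0],[0.0,1,0,0,0],[0.0,1,0,0,0],[0.0,0,0,0,0],[0.0,0,0,0,0],[0.0,0,0,0,0]]}'
python3 - <<'E'
from h import *
c,W=cam('scene');S=sl(W)
k=(S[...,0]>-.11)&(S[...,0]<-.005)&(abs(S[...,1])<.03)&(W[...,2]>.006)&(W[...,2]<.062)
print('inside',k.sum(),np.histogram(S[k][:,0],np.arange(-.11,0,.01)))
c,W=cam('top','top9.png');P=W.reshape(-1,3);S=sl(P)
k=(P[:,2]>.05)&(P[:,2]<.066)&(S[:,0]>.02)&(S[:,0]<.09)&(abs(S[:,1])<.045)
print(S[k].min(0),S[k].max(0)); st()
E
```

```text
t: 53.35
tool_pos: [0.514, 0.1241, 0.1203]
orientation: [2.282, 2.158, -0.001]
force: [0.4, -0.4, -0.3]
opening: 0.0005
gripper_force: 0.0
inside 153 (array([  0,   0,   0,   0, 116,  24,   4,   4,   3,   2]), array([-0.11, -0.1 , -0.09, -0.08, -0.07, -0.06, -0.05, -0.04, -0.03,
       -0.02, -0.01]))
[ 0.03708035 -0.03255391] [0.04433582 0.03404807]
t 53.45 p [0.5141 0.1235 0.1203] X [ 0.057  0.998 -0.001] Y [ 0.998 -0.057 -0.   ] Z [-0.    -0.001 -1.   ] F [0.9 0.5 0.1] op 0.0006 q [ 0.14 -0.01  1.79 -0.    1.36  0.2 ]
```

View pics/top9.png

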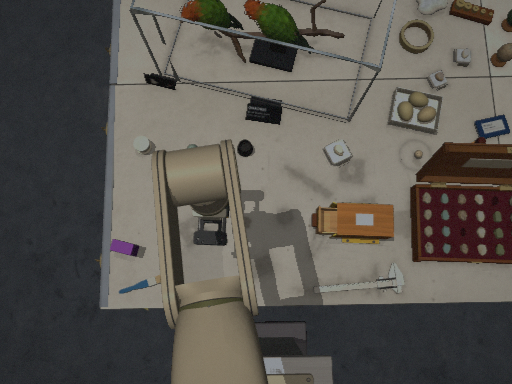

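The tray is home with its pull outward at (314,222). The stop face is about 60 mm inside the sleeve, as expected for a closed row, and the bystanders have not moved. Handing in.

```bash
python3 -c "
from plant import robot
print(robot.close_job())"
```

```text
the job is handed in; nothing more can be done
None
```

I handed the job in at about 53 s; no verdict came back. The tray is fully home with its pull outward, both cases found are upright in a closed row with the stop against them, and the specimen box, loupe and egg were left in place.

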